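Turn the covers over and put them on test

TASK

Turn the isolator handle fully off first. With it off, turn every aluminium cover over so that its open side with the standoffs faces up, and set them all flat, in a row, on the plywood carrier board where it is; then slide the loaded board along the bench, without lifting it, into the white taped outline in front of the test set so that it lies squarely and centrally in it, and last turn the isolator handle fully on. Leave the other things on the bench alone.

Things in the scene. Friction and masses are not known exactly. Their poses are not given: they have to be found in the camera images.
- cover_a: aluminium pan 76 mm (own x) by 52 mm (own y) by 24 mm deep, 4 mm sheet, 0.11-0.2 kg: one large face is flat and blank, the other open with four white standoffs inside. Starts lying blank face up. Origin: centre of the open rim plane; own z points to the blank face, 24 mm along it (up at the start, down once turned over). Can stand on any 24-mm edge wall. May be absent
- cover_b: aluminium pan 76 mm (own x) by 52 mm (own y) by 24 mm deep, 4 mm sheet, 0.11-0.2 kg: one large face is flat and blank, the other open with four white standoffs inside. Starts lying blank face up. Origin: centre of the open rim plane; own z points to the blank face, 24 mm along it (up at the start, down once turned over). Can stand on any 24-mm edge wall. May be absent
- cover_c: aluminium pan 76 mm (own x) by 52 mm (own y) by 24 mm deep, 4 mm sheet, 0.11-0.2 kg: one large face is flat and blank, the other open with four white standoffs inside. Starts lying blank face up. Origin: centre of the open rim plane; own z points to the blank face, 24 mm along it (up at the start, down once turned over). Can stand on any 24-mm edge wall. May be absent
- carrier: loose plywood board with a black rubber top, 116 mm (own x) by 280 mm (own y) by 18 mm thick, 0.4 kg nominal, nothing on it at the start; origin at the centre of its underside, z up; room for three covers in a row along y, lengthwise or crosswise
- bay_mark (a point): centre, on the bench surface, of the white taped outline (inner 128 mm in x, 292 mm in y), where the board goes with its x along this x. x points to the fixed grey test set, a box about 80 mm high that begins 90 mm along x. A fixed steel stop bar, 16 mm high, closes the far side: its near face is 62 mm along x
- handle (a joint): angle of the isolator's rotary handle, rad: 0 = off (end stop), 1.571 = on (end stop); grows clockwise seen from above. Starts at or near on. It stays where it is left (friction about 0.12 N m)
- handle_grip (a point): on the handle's vertical turning axis, 78 mm above the bench. The black bar is 90 mm long (this x, white dash at its +x end), 16 mm wide (y), from 62.5 to 90.5 mm above the bench. Below it the fixed grey isolator box, 110 x 110 x 50 mm high, centred on the axis
- tape: bystander: blue ring of tape, 100 mm across, 25 mm high, lying flat; origin at centre of underside
- screwdriver: bystander: screwdriver with yellow handle, 190 mm long, lying along its x
- carton: bystander: cardboard box 110 x 80 x 50 mm high; origin at centre of underside
- spray: bystander: clear plastic bottle, 66 mm across, 170 mm high; origin at centre of underside
- wrench: bystander: steel wrench, 170 mm long, lying along its x
- jar: bystander: glass jar, 70 mm across, 80 mm high; origin at centre of underside
- strip: bystander: aluminium bar with grey terminal blocks, 180 x 35 x 26 mm high, lying along its x; origin at centre of underside
Mind the look-alikes: they are no part of the job. Leave any green or red look-alike of the cover_c alone.

How it is judged (in metres and radians):
On the way, in this order (a step that is already met when the one before it is completed fails the run):
1. the isolator is off (value of joint handle below 0.15 rad), for 0.2 s.
2. with the isolator off, every cover lies on the board with its open side up (angle between each of cover_a, cover_b, cover_c's own z axis and vertical above 3 rad and x of cover_a in the frame of carrier between -0.045 and 0.045 m and y of cover_a in the frame of carrier between -0.125 and 0.125 m and z of cover_a in the frame of carrier between 0.037 and 0.047 m and linear speed of each of cover_a, cover_b, cover_c below 0.03 m/s and x of cover_b in the frame of carrier between -0.045 and 0.045 m and y of cover_b in the frame of carrier between -0.125 and 0.125 m and z of cover_b in the frame of carrier between 0.037 and 0.047 m and x of cover_c in the frame of carrier between -0.045 and 0.045 m and y of cover_c in the frame of carrier between -0.125 and 0.125 m and z of cover_c in the frame of carrier between 0.037 and 0.047 m and value of joint handle below 0.15 rad), for 0.3 s.
3. with the isolator still off, the loaded board lies in the outline (all of step 2 and horizontal distance between carrier and bay_mark below 0.02 m and angle between the x axis of carrier and the x axis of bay_mark, either way round below 0.12 rad and linear speed of carrier below 0.01 m/s), for 0.3 s.
4. the isolator is on (value of joint handle above 1.42 rad), for 0.2 s.
At the end, for the whole second after the job is handed in: Every cover present rests flat on the board, open side up, its centre within 45 mm of the board's middle across and 125 mm along; the board's centre is within 20 mm of the outline's centre and 0.12 rad of square; the handle is beyond 1.42 rad (on); all at rest and released (angle between each of cover_a, cover_b, cover_c's own z axis and vertical above 3 rad and x of cover_a in the frame of carrier between -0.045 and 0.045 m and y of cover_a in the frame of carrier between -0.125 and 0.125 m and z of cover_a in the frame of carrier between 0.037 and 0.047 m and linear speed of each of cover_a, cover_b, cover_c below 0.03 m/s and x of cover_b in the frame of carrier between -0.045 and 0.045 m and y of cover_b in the frame of carrier between -0.125 and 0.125 m and z of cover_b in the frame of carrier between 0.037 and 0.047 m and x of cover_c in the frame of carrier between -0.045 and 0.045 m and y of cover_c in the frame of carrier between -0.125 and 0.125 m and z of cover_c in the frame of carrier between 0.037 and 0.047 m and horizontal distance between carrier and bay_mark below 0.02 m and angle between the x axis of carrier and the x axis of bay_mark, either way round below 0.12 rad and linear speed of carrier below 0.01 m/s and value of joint handle above 1.42 rad); the robot touches nothing.
It fails at once if the board is lifted or tipped (height (world z) of carrier above 0.02 m or angle between carrier's own z axis and vertical above 0.25 rad).
It fails at once if a bystander is moved by more than 50 mm (distance of any of tape, screwdriver, carton, spray, wrench, jar, strip from where it was at the start of the episode above 0.05 m).
Of cover_a, cover_b, cover_c only 2 to 3 are there at a start; the rules pass over those that are not, and their reading is None.
At some moment in a run one of cover_a, cover_b, cover_c, carrier may be knocked a few centimetres aside while the robot is not near it.
Once in a run the grip may slacken for a moment while it holds something.
It also fails if it takes over 210 s, if anything falls off the work surface, if the arm or the gripper's body presses on something with over 40 N, if the wrist force passes 120 N, or if a joint passes its speed limit or range.

ROBOT

A 6-joint arm with a two-finger parallel gripper is mounted at the origin on the work surface. World frame = base frame: x ahead of the robot, y to its left, z up, the work surface at z = 0. Lengths are in mm, angles in rad, forces in N, time in s.
With the tool pointing down it reaches from about 275 to 1000 mm from the base axis. Payload 8.4 kg.
Tool frame: the origin (TCP) lies between the finger pads; the fingertips stand 17 mm ahead of it and the grasp point (between the pads) lies 2 mm behind it; z points along the fingers, y is the line along which they close (so a half turn about z gives the same grasp; the last joint's range is limited). The gripper opens to 85 mm and grips with 20 to 120 N. Pads are 22 mm wide; open, the fingers measure 114 mm over their backs; the gripper's body (76 mm by 85 mm) begins 54 mm behind the grasp point. The pads swing forward as they close: fully open they stand 13 mm farther back than shut.
Start: joints at [-1.276, 0.353, 1.633, -0, 1.155, -0.002], TCP at [182.787, -597.676, 248.281] pointing down, gripper open.
Joint ranges: [-2.63, 2.63], [-0.92, 2.1], [0.06, 2.66], [-1.3, 4.44], [0, 2.69], [-3.02, 3.02]. Speed limits (rad/s): [2.22, 2.22, 2.79, 3.14, 3.14, 3.14].

INTERFACE

Orientations are given as [roll, pitch, yaw] about the fixed x, y, z axes, in that order (R = Rz(yaw) Ry(pitch) Rx(roll)).
In Python, from rig import sense, grab_frame, sign_off gives the robot as it stands. The module is installed in compiled form; this text tells all that it offers.
- The arm moves only by the tool send_rows, never from a script. Its argument "moves" is a list that holds one entry, the list of rows, each a list of 7 numbers: the shift along the world's x, y, z in m, then the turn, a rotation vector about the world's x, y, z in rad, then the opening, from -1 (shut) to 1 (fully open). In form: [[[dx, dy, dz, rx, ry, rz, jaw], ...]]. A call has 1 to 10 rows; each row shifts and turns the commanded pose from where the row before left it; what a row does not reach is not made up. A row lasts 1/10 s, in which the tool goes at most 50 mm and 8.59 degrees, less where a joint would pass 70% of its speed; a pose out of reach is approached as far as the arm can. A call with a gripper value outside its range is refused whole. The fingers move at their own pace and stop on an object; "grip_force" is the grip in N (left out, the last holds). Time passes only in rows, so rows that do not move let the fingers close. It gives the time, the measured TCP pose, the force, the opening and the grip force at its end, in the units of the state.
- sense(): the state, without advancing time (a new reading comes with each control period).
- grab_frame(name): name is "scene" or "top" or "wrist"; returns a dict with "img" (480x640x3 uint8, red, green, blue), "mtx" (3x3 intrinsics, pixels), "rvec" (rotation vector, rad) and "tvec" (3), from world to camera coordinates, as OpenCV has them; the wrist camera has in their place "T_tool_cam" (4x4, takes a point from camera to tool coordinates, whose origin is the TCP and whose axes are the flange's). Camera axes: x right, y down, z forward; pixel columns grow to the right and rows downward; lengths in mm; the calibration is good to about 2 mm. A picture is of the moment at which its call begins: read the wrist's pose just before it. There is no depth.
- sign_off(): hands the job in; it is judged then, once.
The state is a dict: "clock": time; "qpos": joint angles; "qvel": joint speeds; "joint_efforts": joint torques, N m; "eef_pos": TCP position; "tcp_rot": TCP orientation; "contact_force": force on the tool from outside, world axes, zero at the start; "wrist_torque": the same for the moment, N m; "opening": opening from 0.0 (shut) to 1.0 (fully open); "grasp_force": force on a finger pad.
Only numpy, scipy, OpenCV 4.12 (cv2) and the standard library are available. Lean on these libraries where they do the work, as an engineer would, in place of code of your own. Each camera call takes 0.05 s, during which the arm holds its last target. There are 200 camera calls.

## Working session

There is one attempt and no reset: what is moved stays moved. The work goes in short steps, Python scripts to look and compute and a tool call to move; the robot and the scene stay as the last step left them, time stands still between calls to the robot, and variables do not carry over. Pictures are saved under pics/ and viewed, at most 14 in all, crops included, and the job is handed in when it is done.

Besides the shell and the picture viewer there is one more tool, called after ">>>" by a JSON object that holds its "method" and its "body". send_rows: Moves the arm, as the interface text tells. Its arguments: {"type":"object","properties":{"moves":{"type":"array"},"grip_force":{"type":"number"}},"required":["moves"]}

```bash
mkdir -p pics; cat > h.py <<'E'
import numpy as np, cv2
from rig import sense, grab_frame, sign_off
def grab(name,fn=None):
    f=grab_frame(name)
    if fn: cv2.imwrite('pics/'+fn,cv2.cvtColor(f['img'],cv2.COLOR_RGB2BGR))
    return f
def ray(f,uv,z):
    """world points at height z for pixels uv"""
    R,_=cv2.Rodrigues(np.array(f['rvec'],float)); t=np.array(f['tvec'],float).ravel()
    uv=np.atleast_2d(np.array(uv,float)); d=np.c_[uv,np.ones(len(uv))]@np.linalg.inv(f['mtx']).T
    d=d@R; c=-R.T@t
    return c+d*((z-c[2])/d[:,2])[:,None]
def proj(f,p):
    return cv2.projectPoints(np.atleast_2d(np.array(p,float)),np.array(f['rvec'],float),np.array(f['tvec'],float),np.array(f['mtx'],float),None)[0][:,0]
E
python3 - <<'E'
from h import *
s=sense(); print({k:np.round(v,3).tolist() for k,v in s.items()})
for n in('top','scene'):
    f=grab(n,n+'0.png'); R,_=cv2.Rodrigues(np.array(f['rvec'],float)); print(n,-R.T@np.array(f['tvec']).ravel(),f['mtx'].tolist() if hasattr(f['mtx'],'tolist') else f['mtx'])
    for p in [(0,0),(639,0),(0,479),(639,479)]: print(p,ray(f,p,0).round())
E
```

```text
{'clock': 0.0, 'qpos': [-1.276, 0.354, 1.634, -0.0, 1.155, -0.002], 'qvel': [0.001, 0.0, 0.001, -0.0, -0.001, 0.001], 'joint_efforts': [0.002, -60.525, -34.207, -0.0, 0.009, -0.0], 'eef_pos': [182.651, -597.238, 247.582], 'tcp_rot': [-3.14, 0.0, 0.297], 'contact_force': [1.216, 0.126, -1.017], 'wrist_torque': [-0.011, 0.031, 0.038], 'grasp_force': 0.0, 'opening': 0.998}
top [ 418.64803431  -35.8350795  1399.09291389] [[496.2639588084779, 0.0, 312.99859143606426], [0.0, 496.2639588084779, 236.11531999284486], [0.0, 0.0, 1.0]]
(0, 0) [[1202.  846.    0.]]
(639, 0) [[ 1148. -1003.     0.]]
(0, 479) [[-152.  842.    0.]]
(639, 479) [[-205. -917.    0.]]
scene [1210.36881228 -558.67498886  903.08291872] [[495.49074950311245, 0.0, 323.68755909501874], [0.0, 495.49074950311245, 236.93103703902366], [0.0, 0.0, 1.0]]
(0, 0) [[-2162.  -238.     0.]]
(639, 0) [[ -75. 2640.    0.]]
(0, 479) [[ 594. -796.    0.]]
(639, 479) [[1267.  101.    0.]]
```

View pics/top0.png

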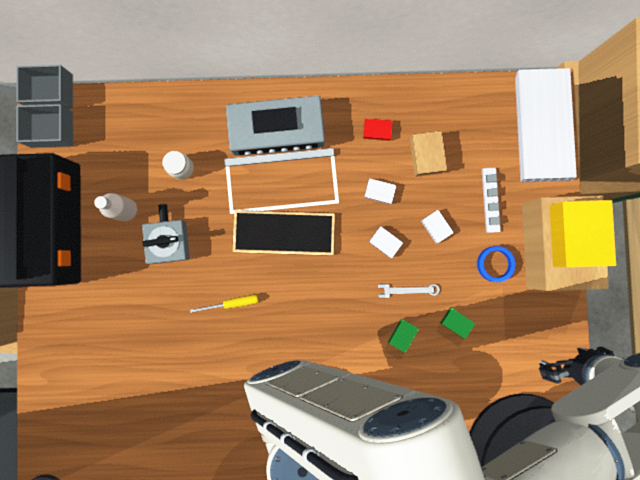

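View pics/scene0.png

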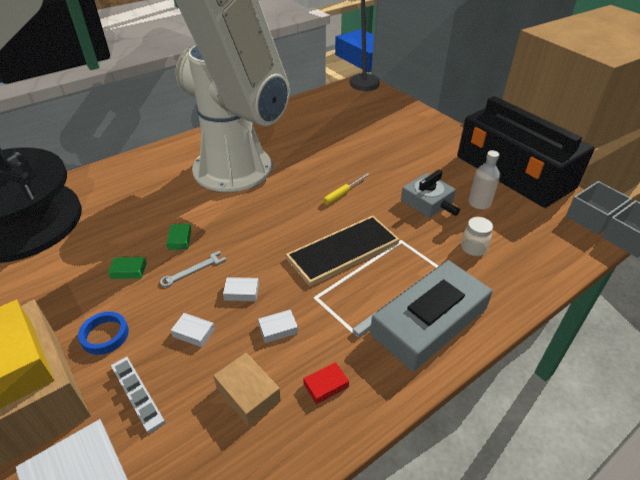

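The top view shows three bare-aluminium covers at (381,191), (437,226) and (387,241). The look-alikes are red at (378,129) and green at (404,336) and (458,323). The bare-metal ones fit the description. The handle is at (160,240), the board at (284,233) and the outline at (282,181). I'll confirm in an enlarged crop and measure.

```bash
cat > m.py <<'E'
from h import *
from scipy.optimize import least_squares
def rects(f,z=24,roi=(340,160,470,280),thr=150):
    im=f['img']; hsv=cv2.cvtColor(im,cv2.COLOR_RGB2HSV)
    m=((hsv[...,1]<50)&(hsv[...,2]>thr)).astype(np.uint8)
    k=np.zeros_like(m); x0,y0,x1,y1=roi; k[y0:y1,x0:x1]=1; m*=k
    out=[]
    for c in cv2.findContours(m,cv2.RETR_EXTERNAL,cv2.CHAIN_APPROX_NONE)[0]:
        if cv2.contourArea(c)<150: continue
        w=ray(f,c[:,0].astype(float),z)[:,:2].astype(np.float32)
        out.append((c[:,0].mean(0).round(),cv2.minAreaRect(w)))
    return out
E
python3 - <<'E'
from m import *
f=grab('top')
for r in rects(f): print(r)
im=f['img'][:,:,::-1]
a=cv2.resize(im[170:270,340:470],None,fx=6,fy=6,interpolation=cv2.INTER_CUBIC)[:, :780]
b=cv2.resize(im[195:275,130:345],None,fx=3.6,fy=3.6,interpolation=cv2.INTER_CUBIC)
cv2.imwrite('pics/c1.png',a)
c=cv2.resize(im[140:265,130:345],None,fx=3.7,fy=3.7,interpolation=cv2.INTER_CUBIC); cv2.imwrite('pics/c2.png',c)
E
```

```text
(array([386., 242.]), ((468.51544189453125, -240.33367919921875), (79.04060363769531, 55.70001983642578), 51.28642654418945))
(array([437., 226.]), ((507.4576110839844, -383.7272644042969), (77.52662658691406, 59.03715133666992), 31.76954460144043))
(array([380., 191.]), ((611.2461547851562, -229.61004638671875), (79.0411376953125, 56.455421447753906), 73.27191162109375))
```

View pics/c1.png

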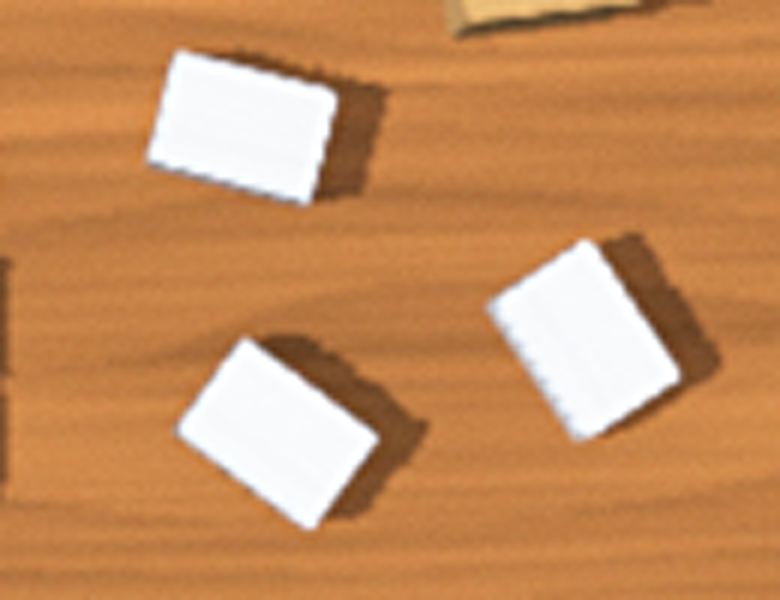

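View pics/c2.png

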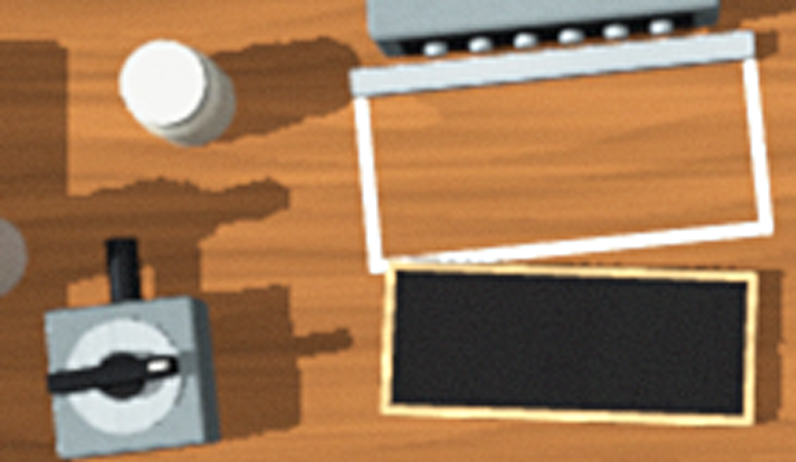

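The crops confirm it. The first shows three plain white-metal covers with no colour. In the second, the dash end of the handle points right (−y), and the board lies just in front of the outline. Next I'll compute positions.

```bash
cat >> h.py <<'E'
from scipy.spatial.transform import Rotation as Ro
def tool(a,g):
    """rotation with tool z=a, tool y=g"""
    a=np.array(a,float);a/=np.linalg.norm(a);g=np.array(g,float);g-=a*(g@a);g/=np.linalg.norm(g)
    return Ro.from_matrix(np.c_[np.cross(g,a),g,a])
def go(pos,R=None,flip=True,lab=''):
    s=sense(); p=np.array(s['eef_pos']); C=Ro.from_euler('xyz',s['tcp_rot'])
    d=(np.array(pos)-p)/1000; v=np.zeros(3)
    if R is not None:
        c=[(R*C.inv()).as_rotvec()]
        if flip: c.append((R*Ro.from_rotvec([0,0,np.pi])*C.inv()).as_rotvec())
        v=min(c,key=np.linalg.norm)
    n=max(np.linalg.norm(d)/.045,np.linalg.norm(v)/.145)
    print(lab,'shift',d.round(4),'rot',v.round(3),'min rows',round(n,1),'q',np.round(s['qpos'],2),'t',round(s['clock'],2))
E
python3 - <<'E'
from h import *
f=grab('top')
P=lambda a:np.array(a,float)/3.7+[129.6,139.6]
b=ray(f,P([(388,262),(757,271),(753,424),(381,413)]),18)[:,:2]; print('board',b.round(),b.mean(0).round(),'sides',np.linalg.norm(b-np.roll(b,-1,0),axis=1).round(), 'ang',np.degrees(np.arctan2(*(b[0]-b[1])[::-1])).round(1))
o=ray(f,P([(368,97),(744,62),(763,222),(383,258)]),0)[:,:2]; print('bay inner',o.round(),o.mean(0).round(),np.linalg.norm(o-np.roll(o,-1,0),axis=1).round(),'ang',np.degrees(np.arctan2(*(o[3]-o[2])[::-1])))
h=ray(f,P([(123,375),(48,382),(178,366),(159,366)]),90)[:,:2]; print('handle',h.round())
for i,r in enumerate(h): pass
d=(h[2]-h[1]);print('len',np.linalg.norm(d),'ang',np.degrees(np.arctan2(d[1],d[0])))
x=ray(f,P([(46,312),(190,297),(208,440),(57,458)]),50)[:,:2]; print('box',x.round(),x.mean(0))
E
```

```text
board [[ 569.  178.]
 [ 554. -100.]
 [ 439.  -94.]
 [ 455.  186.]] [504.  42.] sides [279. 116. 280. 114.] ang 86.9
bay inner [[ 699.  193.]
 [ 717.  -96.]
 [ 593. -107.]
 [ 574.  185.]] [646.  44.] [290. 125. 292. 125.] ang 93.73969823455325
handle [[486. 358.]
 [482. 411.]
 [491. 318.]
 [492. 332.]]
len 93.23604142569965 ang -84.66460124927414
box [[536. 426.]
 [544. 319.]
 [438. 308.]
 [428. 419.]] [486.68354543 367.9500604 ]
```

```bash
python3 - <<'E'
from h import *
g=[np.cos(np.radians(5.3)),np.sin(np.radians(5.3)),0]
go([420,-200,230],tool([0,0,-1],g),lab='via')
go([487,365,150],tool([0,0,-1],g),lab='handle')
E
```

```text
via shift [ 0.2373  0.3974 -0.0178] rot [-1.000e-03 -1.000e-03  1.367e+00] min rows 10.3 q [-1.28  0.35  1.63  0.    1.16 -0.  ] t 0.2
handle shift [ 0.3043  0.9624 -0.0978] rot [-1.000e-03 -1.000e-03  1.367e+00] min rows 22.5 q [-1.28  0.35  1.63  0.    1.16 -0.  ] t 0.2
```

>>> {"method": "send_rows", "body": {"moves": [[[0.024,0.04,-0.002,0,0,0.06,1],[0.024,0.04,-0.002,0,0,0.06,1],[0.024,0.04,-0.002,0,0,0.06,1],[0.024,0.04,-0.002,0,0,0.06,1],[0.024,0.04,-0.002,0,0,0.06,1],[0.024,0.04,-0.002,0,0,0.06,1],[0.024,0.04,-0.002,0,0,0.06,1],[0.024,0.04,-0.002,0,0,0.06,1],[0.024,0.04,-0.002,0,0,0.06,1],[0.024,0.04,-0.002,0,0,0.06,1]]]}}

```text
clock: 1.2
eef_pos: [423.4, -195.9, 228.4]
tcp_rot: [3.141, -0.0, 0.899]
contact_force: [0.8, -0.1, 0.1]
opening: 1.001
grasp_force: 0.0
```

>>> {"method": "send_rows", "body": {"moves": [[[0.005,0.045,-0.006,0,0,0.06,1],[0.005,0.045,-0.006,0,0,0.06,1],[0.005,0.045,-0.006,0,0,0.06,1],[0.005,0.045,-0.006,0,0,0.06,1],[0.005,0.045,-0.006,0,0,0.06,1],[0.005,0.045,-0.006,0,0,0.06,1],[0.005,0.045,-0.006,0,0,0.06,1],[0.005,0.045,-0.006,0,0,0.06,1],[0.005,0.045,-0.006,0,0,0.06,1],[0.005,0.045,-0.006,0,0,0.06,1]]]}}

```text
clock: 2.2
eef_pos: [472.6, 254.3, 168.0]
tcp_rot: [3.141, 0.0, 1.5]
contact_force: [0.4, -0.7, 0.8]
opening: 1.0
grasp_force: 0.0
```

```bash
python3 - <<'E'
from h import *
g=[np.cos(np.radians(5.3)),np.sin(np.radians(5.3)),0]
go([487,365,150],tool([0,0,-1],g),lab='handle')
E
```

```text
handle shift [ 0.0144  0.1107 -0.018 ] rot [0.    0.    0.164] min rows 2.5 q [ 0.49  0.31  1.9  -0.    0.93  0.56] t 2.2
```

>>> {"method": "send_rows", "body": {"moves": [[[0.004,0.03,-0.005,0,0,0.041,1],[0.004,0.03,-0.005,0,0,0.041,1],[0.004,0.03,-0.005,0,0,0.041,1],[0.0024,0.0207,-0.003,0,0,0.041,1],[0,0,0,0,0,0,1]]]}}

```text
clock: 2.7
eef_pos: [487.3, 365.1, 149.8]
tcp_rot: [3.141, -0.0, 1.664]
contact_force: [0.2, 0.3, 0.1]
opening: 1.002
grasp_force: 0.0
```

```bash
cat >> h.py <<'E'
def wgrab(fn=None):
    s=sense(); f=grab('wrist',fn); T=np.array(f['T_tool_cam'])
    R=Ro.from_euler('xyz',s['tcp_rot']).as_matrix()
    Rwc=R@T[:3,:3]; c=np.array(s['eef_pos'])+R@T[:3,3]
    f['rvec']=cv2.Rodrigues(Rwc.T)[0]; f['tvec']=-Rwc.T@c
    return f
E
python3 - <<'E'
from h import *
f=wgrab('w1.png')
print(proj(f,[[487,365,90],[482,411,90],[491,318,90]]).round())
s=sense();print(s['eef_pos'],s['tcp_rot'])
E
```

```text
[[320. 270.]
 [318. 187.]
 [320. 345.]]
[486.94002779 363.5896192  149.8314967 ] [-3.14100358e+00  5.11398889e-04  1.66234935e+00]
```

View pics/w1.png

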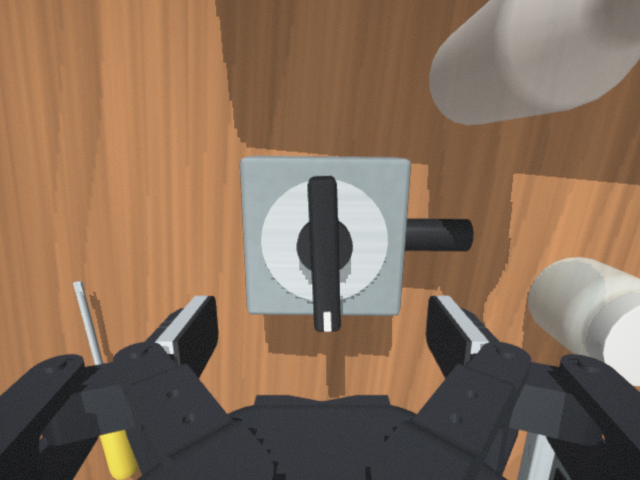

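The wrist view shows the bar with its ends at (322,177) and (328,331). The dash is at the lower end and the hub sits above the box centre.

```bash
python3 - <<'E'
from h import *
f=wgrab()
e=ray(f,[(322,178),(328,331)],90.5); d=e[1]-e[0]; m=e.mean(0); print(e.round(1),np.linalg.norm(d),np.degrees(np.arctan2(d[1],d[0])),m)
b=ray(f,[(242,157),(411,157),(402,315),(248,315)],50); print(b.round(), b.mean(0))
g=np.cross([0,0,1],d)
go([m[0],m[1],76],tool([0,0,-1],g))
E
```

```text
[[483.1 414.1  90.5]
 [494.7 326.1  90.5]] 88.71425047512737 -82.53956458687354 [488.89585281 370.12811259  90.5       ]
[[432. 419.  50.]
 [538. 429.  50.]
 [548. 321.  50.]
 [440. 311.  50.]] [489.65410836 370.0587726   50.        ]
 shift [ 0.002   0.0075 -0.074 ] rot [ 0.001 -0.001  0.04 ] min rows 1.7 q [ 0.64  0.43  1.76 -0.    0.95  0.55] t 2.8
```

>>> {"method": "send_rows", "body": {"moves": [[[0.002,0.0075,-0.014,0,0,0.04,1],[0,0,-0.03,0,0,0,1],[0,0,-0.03,0,0,0,1],[0,0,0,0,0,0,-1],[0,0,0,0,0,0,-1],[0,0,0,0,0,0,-1],[0,0,0,0,0,0,-1],[0,0,0,0,0,0,-1],[0,0,0,0,0,0,-1]]], "grip_force": 40}}

```text
clock: 3.7
eef_pos: [488.6, 371.2, 79.7]
tcp_rot: [-3.141, -0.001, 1.7]
contact_force: [-12.2, -1.1, 24.5]
opening: 0.18
grasp_force: 47.7
```

>>> {"method": "send_rows", "body": {"moves": [[[0,0,0,0,0,0.14,-1],[0,0,0,0,0,0.14,-1],[0,0,0,0,0,0.14,-1],[0,0,0,0,0,0.14,-1],[0,0,0,0,0,0.14,-1],[0,0,0,0,0,0.14,-1],[0,0,0,0,0,0.14,-1],[0,0,0,0,0,0.14,-1],[0,0,0,0,0,0.14,-1],[0,0,0,0,0,0.14,-1]]]}}

```text
clock: 4.7
eef_pos: [488.5, 371.2, 79.7]
tcp_rot: [3.14, -0.001, 3.106]
contact_force: [-11.9, -2.8, 22.5]
opening: 0.179
grasp_force: 47.8
```

>>> {"method": "send_rows", "body": {"moves": [[[0,0,0,0,0,0.08,-1],[0,0,0,0,0,0.03,-1],[0,0,0,0,0,0,-1]]]}}

```text
clock: 5.0
eef_pos: [488.5, 371.1, 79.7]
tcp_rot: [3.14, -0.0, -3.072]
contact_force: [-12.1, -1.8, 24.2]
opening: 0.18
grasp_force: 47.9
```

```bash
python3 - <<'E'
from h import *
s=sense(); print({k:np.round(s[k],3) for k in('eef_pos','tcp_rot','contact_force','wrist_torque','opening','grasp_force','qpos')})
E
```

```text
{'eef_pos': array([488.496, 371.141,  79.744]), 'tcp_rot': array([ 3.14 , -0.   , -3.072]), 'contact_force': array([-12.066,  -1.754,  24.222]), 'wrist_torque': array([-0.384,  2.078,  0.113]), 'opening': np.float64(0.18), 'grasp_force': np.float64(47.921), 'qpos': array([ 0.647,  0.534,  1.78 ,  0.002,  0.827, -0.995])}
```

>>> {"method": "send_rows", "body": {"moves": [[[0,0,0.003,0,0,0.03,-1],[0,0,0,0,0,0.03,-1],[0,0,0,0,0,0,-1]]]}}

```text
clock: 5.3
eef_pos: [488.7, 371.1, 80.0]
tcp_rot: [3.14, -0.0, -3.013]
contact_force: [-4.3, 3.5, -1.8]
opening: 0.178
grasp_force: 57.8
```

```bash
python3 - <<'E'
from h import *
s=sense(); print({k:np.round(s[k],3) for k in('eef_pos','tcp_rot','contact_force','wrist_torque','opening','grasp_force','qpos')})
E
```

```text
{'eef_pos': array([488.708, 371.051,  80.022]), 'tcp_rot': array([ 3.14 , -0.   , -3.013]), 'contact_force': array([-4.286,  3.458, -1.779]), 'wrist_torque': array([ 0.541,  0.671, -1.021]), 'opening': np.float64(0.178), 'grasp_force': np.float64(57.818), 'qpos': array([ 0.646,  0.534,  1.78 ,  0.002,  0.828, -1.054])}
```

At the end stop (reaction 1 N m, turned 1.57 rad). I'll release, rise and go to the first cover, B at (469,−242).

>>> {"method": "send_rows", "body": {"moves": [[[0,0,0,0,0,0,1],[0,0,0,0,0,0,1],[0,0,0,0,0,0,1],[0,0,0,0,0,0,1],[0,0,0.04,0,0,0,1],[0,0,0.05,0,0,0,1],[0,-0.01,0.05,0,0,-0.08,1],[0,-0.04,0.01,0,0,-0.13,1],[0,-0.04,0,0,0,-0.13,1],[0,-0.04,0,0,0,-0.13,1]]]}}

```text
clock: 6.3
eef_pos: [489.4, 239.6, 229.3]
tcp_rot: [3.14, 0.002, 2.796]
contact_force: [0.1, 0.2, 0.9]
opening: 0.998
grasp_force: 0.0
```

>>> {"method": "send_rows", "body": {"moves": [[[0,-0.045,-0.005,0,0,-0.14,1],[0,-0.045,-0.005,0,0,-0.14,1],[0,-0.045,-0.005,0,0,-0.14,1],[0,-0.045,-0.005,0,0,-0.14,1],[0,-0.045,-0.005,0,0,-0.14,1],[0,-0.045,-0.005,0,0,-0.14,1],[0,-0.045,-0.005,0,0,-0.14,1],[0,-0.045,-0.005,0,0,-0.14,1],[0,-0.045,-0.005,0,0,-0.14,1],[0,-0.045,-0.005,0,0,-0.14,1]]]}}

```text
clock: 7.3
eef_pos: [489.0, -211.4, 178.4]
tcp_rot: [3.141, 0.0, 1.395]
contact_force: [0.9, 0.6, -0.2]
opening: 1.003
grasp_force: 0.0
```

```bash
cat >> h.py <<'E'
def ud(deg): return np.array([np.cos(np.radians(deg)),np.sin(np.radians(deg)),0.])
DN=np.array([0,0,-1.])
E
cat > p.py <<'E'
from h import *
def cov(c,L,above=False):
    """pick poses for cover at c with long axis L deg (h=L+180)"""
    h=ud(L+180); g=ud(L-90); c=np.array([c[0],c[1],0.])
    go(c+[0,0,150],tool(DN,g),flip=False,lab='above')
    a0=(DN+h)/2**.5; t=c-4*h+[0,0,22]
    go(t-a0*70,tool(a0,g),flip=False,lab='pre'); go(t,tool(a0,g),flip=False,lab='pick')
E
python3 - <<'E'
from p import *
f=grab('top'); from m import rects
for r in rects(f,roi=(345,150,470,280)): print(r)
hh=f['img'][195:275,130:215]; cv2.imwrite('pics/hh.png',cv2.resize(hh[:,:,::-1],None,fx=6,fy=6))
cov((469,-242),51.3)
E
```

```text
(array([399., 237.]), ((486.45751953125, -295.6016845703125), (254.79795837402344, 283.97869873046875), 80.0915298461914))
above shift [-0.0202 -0.0251 -0.028 ] rot [ 0.004  0.    -0.49 ] min rows 3.4 q [-0.42  0.29  1.89 -0.    0.95 -0.23] t 7.35
pre shift [ 0.0132  0.0166 -0.1065] rot [-0.717  0.331 -0.465] min rows 6.3 q [-0.42  0.29  1.89 -0.    0.95 -0.23] t 7.35
pick shift [-0.0177 -0.022  -0.156 ] rot [-0.717  0.331 -0.465] min rows 6.3 q [-0.42  0.29  1.89 -0.    0.95 -0.23] t 7.35
```

View pics/hh.png

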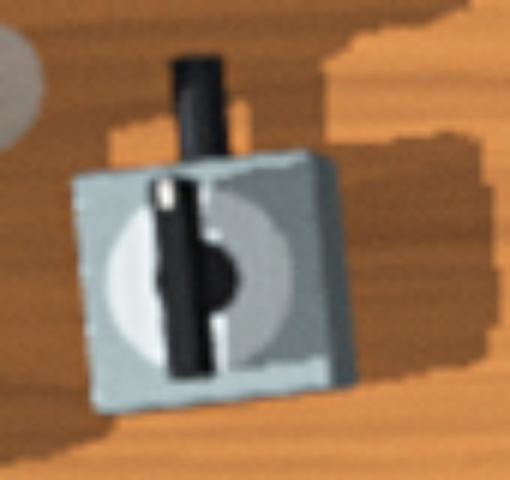

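The handle now points along +x, so it is off. I'll move above cover B and refine with the wrist camera.

>>> {"method": "send_rows", "body": {"moves": [[[-0.005,-0.006,0.005,0.001,0,-0.12,1],[-0.005,-0.006,0.005,0.001,0,-0.12,1],[-0.005,-0.006,0.006,0.001,0,-0.12,1],[-0.005,-0.006,0.006,0.001,0,-0.13,1],[0,0,0,0,0,0,1]]]}}

```text
clock: 7.85
eef_pos: [469.2, -234.1, 201.1]
tcp_rot: [-3.141, -0.004, 0.908]
contact_force: [0.0, 0.5, 0.5]
opening: 0.998
grasp_force: 0.0
```

```bash
cat >> m.py <<'E'
def wrects(f,z=24,thr=150):
    im=f['img']; hsv=cv2.cvtColor(im,cv2.COLOR_RGB2HSV)
    m=((hsv[...,1]<50)&(hsv[...,2]>thr)).astype(np.uint8); m=cv2.morphologyEx(m,cv2.MORPH_OPEN,np.ones((5,5)))
    out=[]
    for c in cv2.findContours(m,cv2.RETR_EXTERNAL,cv2.CHAIN_APPROX_NONE)[0]:
        if cv2.contourArea(c)<1500: continue
        w=ray(f,c[:,0].astype(float),z)[:,:2].astype(np.float32)
        out.append((c[:,0].mean(0).round(),cv2.minAreaRect(w)))
    return out
E
python3 - <<'E'
from m import *
f=wgrab('w2.png')
for r in wrects(f): print(r)
E
```

```text
(array([252., 341.]), ((347.5645751953125, -284.72735595703125), (144.86227416992188, 23.32094955444336), 86.85829162597656))
(array([442., 308.]), ((508.4145202636719, -378.2256164550781), (78.56228637695312, 62.31526565551758), 30.674314498901367))
(array([326., 227.]), ((471.4068603515625, -237.99887084960938), (77.35262298583984, 51.62521743774414), 51.6397819519043))
(array([455., 113.]), ((613.2681884765625, -228.01890563964844), (75.95072174072266, 53.152618408203125), 73.47318267822266))
```

View pics/w2.png

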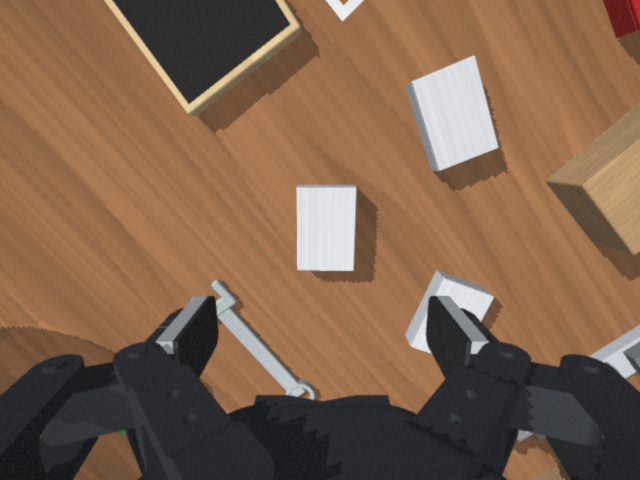

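The wrist view shows cover B at (326,227), its size matching 77×52, and cover A at (455,113), which is also consistent. The wrench is clear.

```bash
python3 - <<'E'
from p import *
cov((471.4,-238),51.6)
E
```

```text
above shift [ 0.0021 -0.0044 -0.0507] rot [-0.003  0.002 -0.012] min rows 1.1 q [-0.47  0.25  1.89  0.    1.    0.19] t 7.9
pre shift [ 0.0354  0.0376 -0.1292] rot [-0.622  0.486 -0.011] min rows 5.4 q [-0.47  0.25  1.89  0.    1.    0.19] t 7.9
pick shift [ 0.0046 -0.0012 -0.1787] rot [-0.622  0.486 -0.011] min rows 5.4 q [-0.47  0.25  1.89  0.    1.    0.19] t 7.9
```

>>> {"method": "send_rows", "body": {"moves": [[[0.006,0.0062,-0.0215,-0.104,0.081,-0.002,1],[0.006,0.0062,-0.0215,-0.104,0.081,-0.002,1],[0.006,0.0062,-0.0215,-0.104,0.081,-0.002,1],[0.006,0.0062,-0.0215,-0.104,0.081,-0.002,1],[0.006,0.0062,-0.0215,-0.104,0.081,-0.002,1],[0.006,0.0062,-0.0215,-0.104,0.081,-0.002,1],[0,0,0,0,0,0,1]]]}}

```text
clock: 8.6
eef_pos: [503.6, -193.1, 64.1]
tcp_rot: [-3.128, 0.796, 0.915]
contact_force: [-0.7, 0.5, -0.5]
opening: 0.999
grasp_force: 0.0
```

```bash
python3 - <<'E'
from p import *
cov((471.4,-238),51.6)
E
```

```text
above shift [-0.0322 -0.0449  0.0859] rot [ 0.619 -0.5   -0.008] min rows 5.5 q [-0.02  0.74  1.72 -0.63  1.3   1.01] t 8.6
pre shift [ 0.001  -0.003   0.0074] rot [ 0.002 -0.014 -0.005] min rows 0.2 q [-0.02  0.74  1.72 -0.63  1.3   1.01] t 8.6
pick shift [-0.0298 -0.0418 -0.0421] rot [ 0.002 -0.014 -0.005] min rows 1.5 q [-0.02  0.74  1.72 -0.63  1.3   1.01] t 8.6
```

>>> {"method": "send_rows", "body": {"moves": [[[-0.01,-0.014,-0.014,0,-0.014,0,1],[-0.01,-0.014,-0.014,0,0,0,1],[-0.0098,-0.0138,-0.0141,0,0,0,1],[0,0,0,0,0,0,1],[0,0,0,0,0,0,-1],[0,0,0,0,0,0,-1],[0,0,0,0,0,0,-1],[0,0,0,0,0,0,-1],[0,0,0,0,0,0,-1]]], "grip_force": 60}}

```text
clock: 9.5
eef_pos: [476.5, -237.5, 30.8]
tcp_rot: [3.121, 0.778, 0.885]
contact_force: [1.0, 2.9, 7.8]
opening: 0.585
grasp_force: 61.3
```

```bash
cat >> p.py <<'E'
BC=np.array([504,42.]);BA=-3.1
def place(k,BC=None,BA=None):
    """poses at slot k (board y in mm)"""
    BC=globals()['BC'] if BC is None else np.array(BC,float); BA=globals()['BA'] if BA is None else BA
    c=np.r_[BC+k*ud(BA+90)[:2],0]; h=ud(BA+180); g=ud(BA-90)   # L=BA
    a0=tool((DN+h),g); a1=tool((DN-h),g)
    return c,h,a0,a1
E
python3 - <<'E'
from p import *
c,h,a0,a1=place(88)
s=sense(); print(s['opening']*85,s['contact_force'],s['grasp_force'])
p=np.array(s['eef_pos'])
h0=ud(231.6); go(p+[0,0,130],tool(DN-h0,ud(51.6-90)),flip=False,lab='rot in place')
go(c+10*h+[0,0,150],a1,flip=False,lab='stand above'); go(c+10*h+[0,0,61],a1,flip=False,lab='stand')
E
```

```text
49.757339562328966 [1.03156815 2.90689673 7.79958265] 61.338970363140106
rot in place shift [0.   0.   0.13] rot [ 1.232 -0.963  0.013] min rows 10.8 q [-0.09  0.76  1.79 -0.7   1.18  1.06] t 9.5
stand above shift [0.0223 0.3679 0.1192] rot [ 0.672 -1.465 -0.734] min rows 12.2 q [-0.09  0.76  1.79 -0.7   1.18  1.06] t 9.5
stand shift [0.0223 0.3679 0.0302] rot [ 0.672 -1.465 -0.734] min rows 12.2 q [-0.09  0.76  1.79 -0.7   1.18  1.06] t 9.5
```

>>> {"method": "send_rows", "body": {"moves": [[[0,0,0.02,0,0,0,-1],[0,0,0.04,0,0,0,-1],[0,0,0.04,0,0,0,-1],[0,0,0.02,0,0,0,-1],[0.0017,0.028,0,0.052,-0.113,-0.056,-1],[0.0017,0.028,0,0.052,-0.113,-0.056,-1],[0.0017,0.028,0,0.052,-0.113,-0.056,-1],[0.0017,0.028,0,0.052,-0.113,-0.056,-1],[0.0017,0.028,0,0.052,-0.113,-0.056,-1]]]}}

```text
clock: 10.4
eef_pos: [484.5, -96.5, 149.7]
tcp_rot: [2.942, 0.172, 0.507]
contact_force: [0.5, -0.4, -2.1]
opening: 0.584
grasp_force: 62.8
```

>>> {"method": "send_rows", "body": {"moves": [[[0.0017,0.028,0,0.052,-0.113,-0.056,-1],[0.0017,0.028,0,0.052,-0.113,-0.056,-1],[0.0017,0.028,0,0.052,-0.113,-0.056,-1],[0.0017,0.028,0,0.052,-0.113,-0.056,-1],[0.0017,0.028,0,0.052,-0.113,-0.056,-1],[0.0017,0.028,0,0.052,-0.113,-0.056,-1],[0.0017,0.028,0,0.052,-0.113,-0.056,-1],[0.0017,0.028,0,0.052,-0.113,-0.056,-1],[0,0,0,0,0,0,-1]]]}}

```text
clock: 11.3
eef_pos: [496.0, 49.3, 150.7]
tcp_rot: [2.962, -0.517, 0.162]
contact_force: [0.4, 0.3, -1.6]
opening: 0.588
grasp_force: 63.0
```

```bash
python3 - <<'E'
from p import *
c,h,a0,a1=place(88)
go(c+19*h+[0,0,150],a1,flip=False,lab='stand above'); go(c+19*h+[0,0,61],a1,flip=False,lab='stand')
f=grab('scene'); u=proj(f,[[504,130,80]])[0].astype(int); print(u)
x0=max(0,min(440,u[0]-100));y0=max(0,u[1]-120)
cv2.imwrite('pics/s1.png',cv2.resize(f['img'][y0:y0+170,x0:x0+200,::-1],None,fx=3.5,fy=3.5))
f=wgrab(); cv2.imwrite('pics/w3.png',f['img'][:,:,::-1])
E
```

```text
stand above shift [-0.0062  0.0816 -0.0007] rot [ 0.158 -0.26  -0.105] min rows 2.2 q [ 0.24  0.15  2.33 -0.95  0.27  2.58] t 11.3
stand shift [-0.0062  0.0816 -0.0897] rot [ 0.158 -0.26  -0.105] min rows 2.7 q [ 0.24  0.15  2.33 -0.95  0.27  2.58] t 11.3
[370 213]
```

View pics/s1.png

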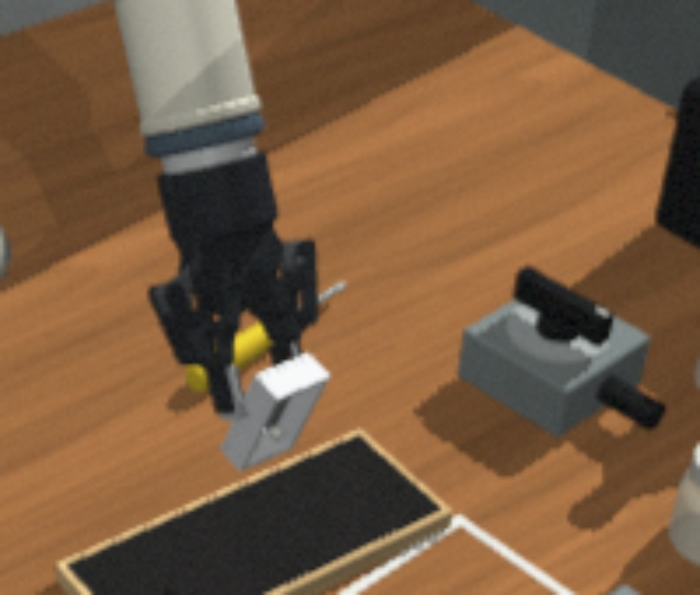

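The cover is held well, standing on its edge in the grip. But tilting outward at this reach runs near the wrist singularity (q5 = 0.27). I'll lay the covers lengthwise along the board instead, so the tool tilts sideways.

```bash
sed -i 's/h=ud(BA+180); g=ud(BA-90)/h=ud(BA-90); g=ud(BA)/' p.py; python3 - <<'E'
from p import *
c,h,a0,a1=place(86); print(c,h)
go(c+19*h+[0,0,150],a1,flip=False,lab='stand above')
E
```

```text
[508.65077792 127.87415365   0.        ] [-0.05407881 -0.99853667  0.        ]
stand above shift [ 0.0112  0.0603 -0.0009] rot [ 0.325 -0.079  1.451] min rows 10.3 q [ 0.23  0.15  2.33 -0.95  0.27  2.56] t 11.4
```

>>> {"method": "send_rows", "body": {"moves": [[[0.001,0.006,0,0.032,-0.008,0.143,-1],[0.001,0.006,0,0.032,-0.008,0.143,-1],[0.001,0.006,0,0.032,-0.008,0.143,-1],[0.001,0.006,0,0.032,-0.008,0.143,-1],[0.001,0.006,0,0.032,-0.008,0.143,-1],[0.001,0.006,0,0.032,-0.008,0.143,-1],[0.001,0.006,0,0.032,-0.008,0.143,-1],[0.001,0.006,0,0.032,-0.008,0.143,-1],[0.001,0.006,0,0.032,-0.008,0.143,-1],[0.001,0.006,0,0.032,-0.008,0.143,-1]]]}}

```text
clock: 12.4
eef_pos: [473.4, 66.0, 131.8]
tcp_rot: [3.094, -0.461, 0.557]
contact_force: [0.5, -0.5, -2.5]
opening: 0.585
grasp_force: 63.0
```

```bash
python3 - <<'E'
from p import *
c,h,a0,a1=place(86)
go(c+19*h+[0,0,150],a1,flip=False,lab='stand above')
E
```

```text
stand above shift [0.0342 0.0429 0.0182] rot [ 0.312 -0.137  0.979] min rows 7.1 q [0.   0.17 2.33 0.74 0.29 0.35] t 12.4
```

>>> {"method": "send_rows", "body": {"moves": [[[0.004,0.005,0.002,0.039,-0.017,0.122,-1],[0.004,0.005,0.002,0.039,-0.017,0.122,-1],[0.004,0.005,0.002,0.039,-0.017,0.122,-1],[0.004,0.005,0.002,0.039,-0.017,0.122,-1],[0.004,0.005,0.002,0.039,-0.017,0.122,-1],[0.004,0.005,0.002,0.039,-0.017,0.122,-1],[0.004,0.005,0.002,0.039,-0.017,0.122,-1],[0.006,0.008,0.004,0.039,-0.018,0.125,-1],[0,0,0,0,0,0,-1]]]}}

```text
clock: 13.3
eef_pos: [506.8, 105.0, 147.3]
tcp_rot: [-3.135, -0.756, 1.449]
contact_force: [0.3, 0.3, -2.4]
opening: 0.58
grasp_force: 64.9
```

```bash
python3 - <<'E'
from p import *
c,h,a0,a1=place(86)
go(c+19*h+[0,0,150],a1,flip=False,lab='stand above');go(c+19*h+[0,0,61],a1,flip=False,lab='stand')
E
```

```text
stand above shift [0.0008 0.0039 0.0027] rot [ 0.029 -0.007  0.063] min rows 0.5 q [-0.24  0.43  2.05  0.92  1.02 -0.77] t 13.3
stand shift [ 0.0008  0.0039 -0.0863] rot [ 0.029 -0.007  0.063] min rows 1.9 q [-0.24  0.43  2.05  0.92  1.02 -0.77] t 13.3
```

>>> {"method": "send_rows", "body": {"moves": [[[0.0008,0.004,-0.02,0.029,-0.007,0.063,-1],[0,0,-0.03,0,0,0,-1],[0,0,-0.025,0,0,0,-1],[0,0,-0.009,0,0,0,-1],[0,0,0,0,0,0,-1]]]}}

```text
clock: 13.8
eef_pos: [504.0, 109.8, 63.1]
tcp_rot: [-3.133, -0.784, 1.507]
contact_force: [-0.8, -0.7, -1.9]
opening: 0.58
grasp_force: 65.0
```

```bash
python3 - <<'E'
from p import *
c,h,a0,a1=place(86)
go(c+19*h+[0,0,60],a1,flip=False,lab='stand')
f=grab('scene'); u=proj(f,[[508,128,50]])[0].astype(int)
cv2.imwrite('pics/s2.png',cv2.resize(f['img'][u[1]-60:u[1]+50,u[0]-80:u[0]+60,::-1],None,fx=5,fy=5,interpolation=cv2.INTER_CUBIC))
E
```

```text
stand shift [ 0.0036 -0.0009 -0.0031] rot [ 0.001 -0.006  0.004] min rows 0.1 q [-0.24  0.61  2.04  1.    0.97 -0.97] t 13.8
```

View pics/s2.png

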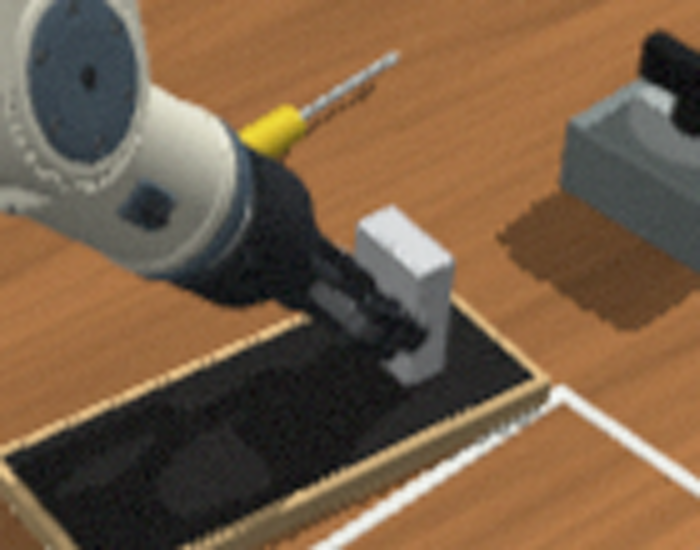

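The cover stands upright just above the board, so I'll lower it the last few millimetres.

>>> {"method": "send_rows", "body": {"moves": [[[0.0036,0,-0.001,0,-0.006,0,-1],[0,0,-0.001,0,0,0,-1],[0,0,-0.001,0,0,0,-1],[0,0,0,0,0,0,-1]]]}}

```text
clock: 14.25
eef_pos: [508.3, 110.1, 62.3]
tcp_rot: [3.139, -0.787, 1.516]
contact_force: [-4.0, -7.3, 17.6]
opening: 0.585
grasp_force: 66.9
```

>>> {"method": "send_rows", "body": {"moves": [[[0,0,-0.001,0,0,0,-1],[0,0,0,0,0,0,-1]]]}}

```text
clock: 14.45
eef_pos: [508.4, 110.2, 62.2]
tcp_rot: [3.139, -0.788, 1.517]
contact_force: [-6.9, -12.2, 29.4]
opening: 0.582
grasp_force: 67.9
```

>>> {"method": "send_rows", "body": {"moves": [[[0,0,0.002,0,0,0,-1],[0,0,0,0,0,0,1],[0,0,0,0,0,0,1],[0,0,0,0,0,0,1],[0,0,0,0,0,0,1],[0,0,0,0,0,0,1]]]}}

```text
clock: 15.05
eef_pos: [507.3, 109.9, 60.6]
tcp_rot: [-3.14, -0.783, 1.514]
contact_force: [0.7, 0.5, -0.8]
opening: 1.001
grasp_force: 0.0
```

```bash
python3 - <<'E'
from p import *
c,h,a0,a1=place(86)
s=sense();p=np.array(s['eef_pos']);print(s['opening'],p,s['tcp_rot'],s['contact_force'])
go(p-32*h,a0,flip=False,lab='regrip')
f=grab('scene'); u=proj(f,[[508,128,50]])[0].astype(int)
cv2.imwrite('pics/s3.png',cv2.resize(f['img'][u[1]-60:u[1]+50,u[0]-80:u[0]+60,::-1],None,fx=5,fy=5,interpolation=cv2.INTER_CUBIC))
E
```

```text
1.0011914424961925 [507.34252357 109.93649008  60.6136839 ] [-3.13953785 -0.78324792  1.51391361] [ 0.68743626  0.50598406 -0.75577964]
regrip shift [0.0017 0.032  0.    ] rot [-1.566  0.085  0.002] min rows 10.8 q [-0.24  0.62  2.04  1.    0.97 -0.98] t 15.05
```

View pics/s3.png

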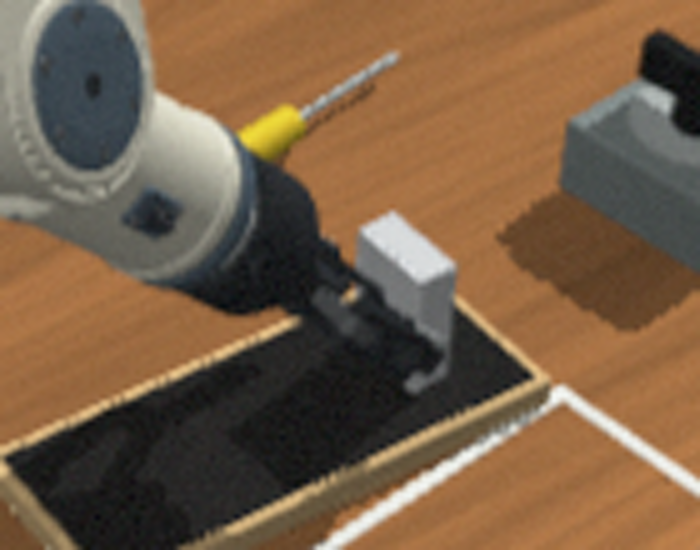

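>>> {"method": "send_rows", "body": {"moves": [[[0.0002,0.003,0.007,-0.1424,0.0077,0,1],[0.0002,0.003,0.006,-0.1424,0.0077,0,1],[0.0002,0.003,0,-0.1424,0.0077,0,1],[0.0002,0.003,0,-0.1424,0.0077,0,1],[0.0002,0.003,0,-0.1424,0.0077,0,1],[0.0002,0.003,0,-0.1424,0.0077,0,1],[0.0002,0.003,0,-0.1424,0.0077,0,1],[0.0002,0.003,0,-0.1424,0.0077,0,1],[0.0002,0.003,0,-0.1424,0.0077,0,1],[0.0002,0.003,0,-0.1424,0.0077,0,1]]]}}

```text
clock: 16.1
eef_pos: [506.7, 138.8, 72.9]
tcp_rot: [-3.133, 0.561, 1.514]
contact_force: [0.1, 0.4, -0.9]
opening: 0.997
grasp_force: 0.0
```

```bash
python3 - <<'E'
from p import *
c,h,a0,a1=place(86)
s=sense();print(s['eef_pos'],s['contact_force'])
go(np.array([507.3,109.9,60.6])-32*h,a0,flip=False,lab='regrip')
E
```

```text
[506.74616568 138.80447614  72.89604674] [ 0.05819861  0.42259857 -0.85249378]
regrip shift [ 0.0023  0.003  -0.0123] rot [-0.225  0.006  0.009] min rows 1.6 q [ 0.54  0.61  1.82 -0.51  1.12  0.92] t 16.1
```

>>> {"method": "send_rows", "body": {"moves": [[[0.0012,0.0015,-0.006,-0.113,0.003,0.004,1],[0.0011,0.0015,-0.0063,-0.112,0.003,0.005,1],[0,0,0,0,0,0,1],[0,0,0,0,0,0,-1],[0,0,0,0,0,0,-1],[0,0,0,0,0,0,-1],[0,0,0,0,0,0,-1],[0,0,0,0,0,0,-1]]]}}

```text
clock: 16.9
eef_pos: [508.9, 140.7, 60.9]
tcp_rot: [-3.139, 0.78, 1.517]
contact_force: [0.3, 0.9, 6.3]
opening: 0.59
grasp_force: 63.2
```

>>> {"method": "send_rows", "body": {"moves": [[[0,0,0.01,0,0,0,-1],[0,0,0.03,0,0,0,-1],[0,0,0.03,0,0,0,-1],[0,0,0,0,0,0,-1]]]}}

```text
clock: 17.3
eef_pos: [509.8, 141.8, 133.2]
tcp_rot: [3.14, 0.777, 1.515]
contact_force: [0.3, 0.9, -2.0]
opening: 0.59
grasp_force: 62.9
```

```bash
python3 - <<'E'
from p import *
c,h,a0,a1=place(86)
s=sense();print(c,s['eef_pos'],s['contact_force'])
go(c+6*h+[0,0,110],a1,flip=False,lab='flip')
E
```

```text
[508.65077792 127.87415365   0.        ] [509.84741447 141.79459003 133.16151313] [ 0.25238237  0.89973645 -1.9928708 ]
flip shift [-0.0015 -0.0199 -0.0232] rot [ 1.56e+00 -8.50e-02  1.00e-03] min rows 10.8 q [ 0.61  0.62  1.73 -0.6   1.37  0.97] t 17.3
```

>>> {"method": "send_rows", "body": {"moves": [[[-0.0001,-0.0018,0,0.142,-0.0077,0,-1],[-0.0001,-0.0018,0,0.142,-0.0077,0,-1],[-0.0001,-0.0018,0,0.142,-0.0077,0,-1],[-0.0001,-0.0018,0,0.142,-0.0077,0,-1],[-0.0001,-0.0018,0,0.142,-0.0077,0,-1],[-0.0001,-0.0018,0,0.142,-0.0077,0,-1],[-0.0001,-0.0018,0,0.142,-0.0077,0,-1],[-0.0001,-0.0018,0,0.142,-0.0077,0,-1],[-0.0001,-0.0018,0,0.142,-0.0077,0,-1],[-0.0001,-0.0018,0,0.142,-0.0077,0,-1]]]}}

```text
clock: 18.3
eef_pos: [507.3, 122.9, 130.1]
tcp_rot: [3.141, -0.63, 1.52]
contact_force: [-1.7, 0.4, -4.2]
opening: 0.593
grasp_force: 62.8
```

>>> {"method": "send_rows", "body": {"moves": [[[-0.0001,-0.0018,-0.01,0.142,-0.0077,0,-1],[0,0,-0.02,0,0,0,-1],[0,0,0,0,0,0,-1]]]}}

```text
clock: 18.6
eef_pos: [505.1, 120.5, 96.7]
tcp_rot: [-3.131, -0.767, 1.512]
contact_force: [0.1, 0.5, -1.9]
opening: 0.591
grasp_force: 62.7
```

```bash
python3 - <<'E'
from p import *
c,h,a0,a1=place(86)
s=sense();print(s['opening'],s['contact_force'])
go(c+6*h+[0,0,52],a1,flip=False,lab='down')
f=grab('scene'); u=proj(f,[[508,128,70]])[0].astype(int)
cv2.imwrite('pics/s4.png',cv2.resize(f['img'][u[1]-60:u[1]+50,u[0]-80:u[0]+60,::-1],None,fx=5,fy=5,interpolation=cv2.INTER_CUBIC))
E
```

```text
0.5909727295371225 [ 0.0546572   0.47827728 -1.8719647 ]
down shift [ 0.0032  0.0014 -0.0447] rot [ 0.018 -0.009 -0.003] min rows 1.0 q [-0.21  0.54  2.04  0.96  0.99 -0.88] t 18.6
```

>>> {"method": "send_rows", "body": {"moves": [[[0.0015,0.0014,-0.02,0.018,-0.009,-0.003,-1],[0.0015,0,-0.02,0,0,0,-1],[0,0,0,0,0,0,-1]]]}}

```text
clock: 18.95
eef_pos: [509.1, 123.6, 58.7]
tcp_rot: [3.136, -0.785, 1.524]
contact_force: [-0.5, 0.1, -1.1]
opening: 0.588
grasp_force: 62.8
```

>>> {"method": "send_rows", "body": {"moves": [[[0,0,-0.003,0,0,0,-1],[0,0,0,0,0,0,-1]]]}}

```text
clock: 19.15
eef_pos: [510.1, 123.3, 57.3]
tcp_rot: [3.132, -0.785, 1.526]
contact_force: [-0.6, -0.7, -1.3]
opening: 0.587
grasp_force: 62.8
```

>>> {"method": "send_rows", "body": {"moves": [[[0,0,-0.002,0,0,0,-1],[0,0,0,0,0,0,-1]]]}}

```text
clock: 19.35
eef_pos: [509.9, 123.0, 54.9]
tcp_rot: [3.133, -0.785, 1.525]
contact_force: [-0.2, -0.5, -2.3]
opening: 0.594
grasp_force: 62.8
```

>>> {"method": "send_rows", "body": {"moves": [[[0,0,-0.003,0,0,0,-1],[0,0,-0.002,0,0,0,-1],[0,0,0,0,0,0,-1]]]}}

```text
clock: 19.65
eef_pos: [509.6, 123.0, 49.0]
tcp_rot: [3.135, -0.786, 1.524]
contact_force: [-0.2, 0.3, -2.0]
opening: 0.587
grasp_force: 62.8
```

>>> {"method": "send_rows", "body": {"moves": [[[0,0,-0.002,0,0,0,-1],[0,0,0,0,0,0,-1]]]}}

```text
clock: 19.85
eef_pos: [509.6, 123.0, 47.1]
tcp_rot: [3.135, -0.786, 1.524]
contact_force: [-0.4, -0.5, -2.1]
opening: 0.589
grasp_force: 62.8
```

>>> {"method": "send_rows", "body": {"moves": [[[0,0,-0.002,0,0,0,-1],[0,0,0,0,0,0,-1]]]}}

```text
clock: 20.05
eef_pos: [509.6, 123.0, 45.1]
tcp_rot: [3.134, -0.786, 1.524]
contact_force: [0.9, -0.7, -2.1]
opening: 0.594
grasp_force: 62.8
```

>>> {"method": "send_rows", "body": {"moves": [[[0,0,-0.002,0,0,0,-1],[0,0,0,0,0,0,-1]]]}}

```text
clock: 20.25
eef_pos: [509.9, 123.3, 44.2]
tcp_rot: [3.134, -0.788, 1.524]
contact_force: [-1.8, -2.2, 7.6]
opening: 0.592
grasp_force: 63.7
```

>>> {"method": "send_rows", "body": {"moves": [[[0,0,-0.002,0,0,0,-1],[0,0,0,0,0,0,-1]]]}}

```text
clock: 20.45
eef_pos: [510.1, 123.6, 44.0]
tcp_rot: [3.133, -0.791, 1.525]
contact_force: [-5.3, -8.5, 25.7]
opening: 0.592
grasp_force: 65.9
```

>>> {"method": "send_rows", "body": {"moves": [[[0,0,-0.001,0,0,0,-1],[0,0,0,0,0,0,-1]]]}}

```text
clock: 20.65
eef_pos: [510.1, 123.6, 43.9]
tcp_rot: [3.133, -0.792, 1.525]
contact_force: [-7.2, -13.8, 36.0]
opening: 0.589
grasp_force: 67.2
```

Contact at TCP height 44, as expected. I'll release and withdraw.

>>> {"method": "send_rows", "body": {"moves": [[[0,0,0.003,0,0,0,-1],[0,0,0,0,0,0,1],[0,0,0,0,0,0,1],[0,0,0,0,0,0,1],[0,0,0,0,0,0,1],[-0.001,-0.02,0.02,0,0,0,1],[-0.001,-0.03,0.03,0,0,0,1],[-0.001,-0.03,0.03,0,0,0,1],[0,-0.03,0.03,-0.1,0,0,1]]]}}

```text
clock: 21.55
eef_pos: [505.7, 11.1, 152.7]
tcp_rot: [3.133, -0.685, 1.523]
contact_force: [1.5, 0.1, -0.6]
opening: 1.003
grasp_force: 0.0
```

```bash
python3 - <<'E'
from p import *
s=sense();print(s['eef_pos'],s['opening'])
go([560,-250,200],tool(DN,ud(73.5-90)),flip=False,lab='above A')
f=grab('scene','s5f.png'); u=proj(f,[[504,42,30]])[0].astype(int)
cv2.imwrite('pics/s5.png',cv2.resize(f['img'][u[1]-70:u[1]+60,u[0]-80:u[0]+80,::-1],None,fx=4.5,fy=4.5,interpolation=cv2.INTER_CUBIC))
E
```

```text
[505.68133013  11.09877951 152.68082745] 1.0028309029418654
above A shift [ 0.0543 -0.2611  0.0473] rot [-0.676  0.123 -0.228] min rows 6.0 q [-0.38  0.44  1.97  0.73  1.12 -0.79] t 21.55
```

View pics/s5.png

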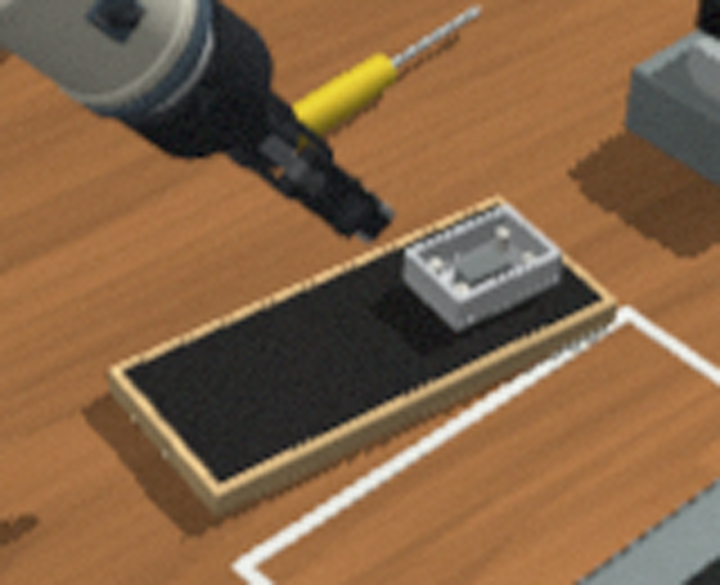

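The first cover lies flat, open side up, at the left end of the board. Cover A is next.

>>> {"method": "send_rows", "body": {"moves": [[[0.009,-0.0435,0.008,-0.113,0.02,-0.038,1],[0.009,-0.0435,0.008,-0.113,0.02,-0.038,1],[0.009,-0.0435,0.008,-0.113,0.02,-0.038,1],[0.009,-0.0435,0.008,-0.113,0.02,-0.038,1],[0.009,-0.0435,0.008,-0.113,0.02,-0.038,1],[0.009,-0.0435,0.008,-0.113,0.02,-0.038,1],[0,0,0,0,0,0,1]]]}}

```text
clock: 22.3
eef_pos: [562.9, -250.7, 202.9]
tcp_rot: [3.132, 0.006, 1.287]
contact_force: [0.8, 1.0, 0.1]
opening: 1.002
grasp_force: 0.0
```

```bash
python3 - <<'E'
from m import *
from p import *
f=wgrab('w6.png')
for r in wrects(f): print(r)
cov((613.3,-228),73.5)
E
```

```text
(array([306., 358.]), ((510.6246643066406, -378.79425048828125), (80.68588256835938, 59.69704055786133), 31.32605743408203))
(array([ 99., 290.]), ((348.419921875, -263.3794250488281), (100.61723327636719, 34.39637756347656), 89.18597412109375))
(array([368., 182.]), ((613.7828369140625, -228.0998077392578), (75.23184204101562, 52.36426544189453), 73.58218383789062))
(array([347.,  23.]), ((635.1121826171875, -110.34896087646484), (37.6209602355957, 116.28592681884766), 73.84261322021484))
above shift [ 0.0518  0.0204 -0.0516] rot [ 0.003  0.005 -0.005] min rows 1.7 q [-0.42  0.38  1.71 -0.    1.05 -0.14] t 22.35
pre shift [ 0.067   0.0717 -0.1301] rot [-0.751  0.226 -0.007] min rows 5.4 q [-0.42  0.38  1.71 -0.    1.05 -0.14] t 22.35
pick shift [ 0.053   0.0242 -0.1796] rot [-0.751  0.226 -0.007] min rows 5.4 q [-0.42  0.38  1.71 -0.    1.05 -0.14] t 22.35
```

>>> {"method": "send_rows", "body": {"moves": [[[0.0112,0.012,-0.0217,-0.125,0.038,-0.001,1],[0.0112,0.012,-0.0217,-0.125,0.038,-0.001,1],[0.0112,0.012,-0.0217,-0.125,0.038,-0.001,1],[0.0112,0.012,-0.0217,-0.125,0.038,-0.001,1],[0.0112,0.012,-0.0217,-0.125,0.038,-0.001,1],[0.0112,0.012,-0.0217,-0.125,0.038,-0.001,1],[0,0,0,0,0,0,1]]]}}

```text
clock: 23.05
eef_pos: [624.6, -171.7, 62.4]
tcp_rot: [-3.118, 0.79, 1.304]
contact_force: [-1.2, 0.3, -1.4]
opening: 1.004
grasp_force: 0.0
```

```bash
python3 - <<'E'
from p import *
cov((613.7,-228.1),73.6)
E
```

```text
above shift [-0.0109 -0.0564  0.0876] rot [ 0.754 -0.238 -0.008] min rows 5.5 q [ 0.07  0.79  1.61 -0.78  1.22  0.81] t 23.05
pre shift [ 0.0042 -0.0051  0.0091] rot [-0.    -0.018 -0.002] min rows 0.3 q [ 0.07  0.79  1.61 -0.78  1.22  0.81] t 23.05
pick shift [-0.0098 -0.0526 -0.0404] rot [-0.    -0.018 -0.002] min rows 1.5 q [ 0.07  0.79  1.61 -0.78  1.22  0.81] t 23.05
```

>>> {"method": "send_rows", "body": {"moves": [[[-0.003,-0.017,-0.012,0,-0.018,0,1],[-0.003,-0.018,-0.012,0,0,0,1],[-0.004,-0.0175,-0.0125,0,0,0,1],[0,0,0,0,0,0,1],[0,0,0,0,0,0,1]]]}}

```text
clock: 23.55
eef_pos: [617.0, -229.9, 34.9]
tcp_rot: [3.122, 0.779, 1.266]
contact_force: [0.7, 0.7, -0.3]
opening: 0.999
grasp_force: 0.0
```

>>> {"method": "send_rows", "body": {"moves": [[[0,0,0,0,0,0,-1],[0,0,0,0,0,0,-1],[0,0,0,0,0,0,-1],[0,0,0,0,0,0,-1],[0,0,0,0,0,0,-1]]]}}

```text
clock: 24.05
eef_pos: [618.3, -228.0, 35.9]
tcp_rot: [3.12, 0.781, 1.268]
contact_force: [-1.6, 2.4, 6.5]
opening: 0.558
grasp_force: 62.4
```

```bash
python3 - <<'E'
from p import *
c,h,a0,a1=place(0)
h0=ud(253.6);p=np.array(sense()['eef_pos']); e=np.array([613.7,-228.1,0]);print('along h',(p-e)@h0,'across',(p-e)@ud(73.6-90))
go(c+(p[2]-12)*h+[0,0,150],a1,flip=False,lab='stand above')
E
```

```text
along h -1.401885232604373 across 4.421980461031903
stand above shift [-0.1156  0.2461  0.1141] rot [ 1.549 -0.256  0.196] min rows 10.9 q [-0.01  0.81  1.64 -0.86  1.12  0.84] t 24.05
```

The grip is about 10 mm higher than wanted, so I'll open, go lower and regrip.

>>> {"method": "send_rows", "body": {"moves": [[[0,0,0,0,0,0,1],[0,0,0,0,0,0,1],[0,0,0,0,0,0,1],[0,0,0,0,0,0,1],[0,0,-0.004,0,0,0,1],[0,0.001,-0.004,0,0,0,1],[0,0.002,-0.002,0,0,0,1],[0,0,0,0,0,0,1]]]}}

```text
clock: 24.85
eef_pos: [617.6, -225.2, 24.0]
tcp_rot: [3.123, 0.78, 1.269]
contact_force: [0.0, -0.9, 0.9]
opening: 1.001
grasp_force: 0.0
```

```bash
python3 - <<'E'
from p import *
s=sense(); print(s['contact_force'])
cov((613.7,-228.1),73.6)
E
```

```text
[ 0.00365302 -0.85268576  0.94366428]
above shift [-0.0039 -0.0029  0.126 ] rot [ 0.752 -0.209  0.007] min rows 5.4 q [-0.01  0.83  1.64 -0.86  1.11  0.86] t 24.85
pre shift [0.0112 0.0484 0.0475] rot [-0.001  0.014  0.002] min rows 1.5 q [-0.01  0.83  1.64 -0.86  1.11  0.86] t 24.85
pick shift [-0.0028  0.001  -0.002 ] rot [-0.001  0.014  0.002] min rows 0.1 q [-0.01  0.83  1.64 -0.86  1.11  0.86] t 24.85
```

>>> {"method": "send_rows", "body": {"moves": [[[-0.0028,0.001,0.001,0,0.014,0,1],[0,0,0,0,0,0,-1],[0,0,0,0,0,0,-1],[0,0,0,0,0,0,-1],[0,0,0,0,0,0,-1],[0,0,0,0,0,0,-1]]]}}

```text
clock: 25.45
eef_pos: [615.6, -224.5, 26.2]
tcp_rot: [3.139, 0.784, 1.28]
contact_force: [1.0, 1.6, 4.7]
opening: 0.589
grasp_force: 62.9
```

```bash
python3 - <<'E'
from p import *
c,h,a0,a1=place(0)
h0=ud(253.6);p=np.array(sense()['eef_pos']); e=np.array([613.7,-228.1,0]);print('along h',(p-e)@h0,'across',(p-e)@ud(73.6-90),p[2])
go(c+(p[2]-12)*h+[0,0,150],a1,flip=False,lab='stand above')
E
```

```text
along h -3.95087930825085 across 0.788899764248512 26.174914153517108
stand above shift [-0.1123  0.2524  0.1238] rot [ 1.55  -0.267  0.186] min rows 10.9 q [-0.01  0.83  1.64 -0.85  1.12  0.84] t 25.45
```

>>> {"method": "send_rows", "body": {"moves": [[[0,0,0.02,0,0,0,-1],[0,0,0.04,0,0,0,-1],[0,0,0.04,0,0,0,-1],[0,0,0.023,0,0,0,-1],[-0.0094,0.021,0,0.129,-0.0222,0.0155,-1],[-0.0094,0.021,0,0.129,-0.0222,0.0155,-1],[-0.0094,0.021,0,0.129,-0.0222,0.0155,-1],[-0.0094,0.021,0,0.129,-0.0222,0.0155,-1],[-0.0094,0.021,0,0.129,-0.0222,0.0155,-1],[-0.0094,0.021,0,0.129,-0.0222,0.0155,-1]]]}}

```text
clock: 26.45
eef_pos: [558.4, -97.5, 149.1]
tcp_rot: [-3.095, -0.005, 1.4]
contact_force: [-1.8, -0.9, -3.0]
opening: 0.593
grasp_force: 62.7
```

>>> {"method": "send_rows", "body": {"moves": [[[-0.0094,0.021,0,0.129,-0.0222,0.0155,-1],[-0.0094,0.021,0,0.129,-0.0222,0.0155,-1],[-0.0094,0.021,0,0.129,-0.0222,0.0155,-1],[-0.0094,0.021,0,0.129,-0.0222,0.0155,-1],[-0.0094,0.021,0,0.129,-0.0222,0.0155,-1],[-0.0094,0.021,0,0.129,-0.0222,0.0155,-1],[0,0,0,0,0,0,-1]]]}}

```text
clock: 27.15
eef_pos: [499.7, 28.0, 146.7]
tcp_rot: [-3.134, -0.788, 1.511]
contact_force: [0.7, -0.1, -2.6]
opening: 0.589
grasp_force: 62.8
```

```bash
cat >> m.py <<'E'
def board(f):
    """black rubber top (about 4 mm inside the wood edge on each side), z=18; and light pixels above it"""
    hsv=cv2.cvtColor(f['img'],cv2.COLOR_RGB2HSV)
    m=(hsv[...,2]<60).astype(np.uint8); k=np.zeros_like(m); k[140:262,215:350]=1
    m=cv2.morphologyEx(m*k,cv2.MORPH_OPEN,np.ones((3,3)))
    cs=[c for c in cv2.findContours(m,cv2.RETR_EXTERNAL,cv2.CHAIN_APPROX_NONE)[0] if cv2.contourArea(c)>200]
    return [cv2.minAreaRect(ray(f,c[:,0].astype(float),18)[:,:2].astype(np.float32)) for c in cs]
E
python3 - <<'E'
from p import *; from m import *
c,h,a0,a1=place(0)
go(c+14*h+[0,0,150],a1,flip=False,lab='stand above');go(c+14*h+[0,0,64],a1,flip=False,lab='stand')
print(board(grab('top')), sense()['grasp_force'],sense()['opening'])
E
```

```text
stand above shift [0.0035 0.0001 0.0033] rot [-0.002 -0.005  0.   ] min rows 0.1 q [-0.4   0.48  1.98  0.81  1.16 -0.86] t 27.15
stand shift [ 0.0035  0.0001 -0.0827] rot [-0.002 -0.005  0.   ] min rows 1.8 q [-0.4   0.48  1.98  0.81  1.16 -0.86] t 27.15
[((511.3119201660156, 44.108642578125), (261.73138427734375, 131.35610961914062), 88.75818634033203)] 62.84285366535187 0.585174681188232
```

>>> {"method": "send_rows", "body": {"moves": [[[0.0015,0,-0.03,0,-0.005,0,-1],[0.001,0,-0.03,0,0,0,-1],[0.001,0,-0.018,0,0,0,-1],[0,0,0,0,0,0,-1]]]}}

```text
clock: 27.6
eef_pos: [505.8, 27.2, 69.0]
tcp_rot: [3.138, -0.781, 1.521]
contact_force: [1.0, 0.5, -0.7]
opening: 0.594
grasp_force: 62.8
```

>>> {"method": "send_rows", "body": {"moves": [[[0,0,-0.003,0,0,0,-1],[0,0,0,0,0,0,-1]]]}}

```text
clock: 27.8
eef_pos: [506.6, 27.2, 68.4]
tcp_rot: [3.132, -0.782, 1.524]
contact_force: [0.3, 0.9, -1.6]
opening: 0.591
grasp_force: 62.8
```

>>> {"method": "send_rows", "body": {"moves": [[[0,0,-0.002,0,0,0,-1],[0,0,0,0,0,0,-1]]]}}

```text
clock: 28.0
eef_pos: [506.1, 27.3, 66.1]
tcp_rot: [3.133, -0.783, 1.524]
contact_force: [0.8, -0.6, -2.0]
opening: 0.59
grasp_force: 62.8
```

>>> {"method": "send_rows", "body": {"moves": [[[-0.002,0,-0.003,0,0,0,-1],[0,0,0,0,0,0,-1]]]}}

```text
clock: 28.2
eef_pos: [503.4, 27.5, 62.5]
tcp_rot: [3.135, -0.784, 1.522]
contact_force: [-0.3, 0.5, -1.7]
opening: 0.592
grasp_force: 62.8
```

>>> {"method": "send_rows", "body": {"moves": [[[0,0,-0.002,0,0,0,-1],[0,0,0,0,0,0,-1]]]}}

```text
clock: 28.4
eef_pos: [503.8, 27.7, 61.7]
tcp_rot: [3.134, -0.786, 1.523]
contact_force: [-1.3, -3.0, 10.6]
opening: 0.594
grasp_force: 64.0
```

>>> {"method": "send_rows", "body": {"moves": [[[0,0,-0.001,0,0,0,-1],[0,0,0,0,0,0,-1]]]}}

```text
clock: 28.6
eef_pos: [503.9, 27.8, 61.6]
tcp_rot: [3.134, -0.788, 1.523]
contact_force: [-4.4, -6.1, 20.2]
opening: 0.588
grasp_force: 65.0
```

>>> {"method": "send_rows", "body": {"moves": [[[0,0,0.0015,0,0,0,-1],[0,0,0,0,0,0,1],[0,0,0,0,0,0,1],[0,0,0,0,0,0,1],[0,0,0,0,0,0,1],[0,0,0.007,-0.02,0,0,1],[0.0002,0.0025,0.006,-0.1424,0.0077,0,1],[0.0002,0.0025,0,-0.1424,0.0077,0,1],[0.0002,0.0025,0,-0.1424,0.0077,0,1],[0.0002,0.0025,0,-0.1424,0.0077,0,1]]]}}

```text
clock: 29.6
eef_pos: [505.2, 37.3, 75.6]
tcp_rot: [3.134, -0.203, 1.522]
contact_force: [-1.1, -0.2, -1.2]
opening: 1.003
grasp_force: 0.0
```

>>> {"method": "send_rows", "body": {"moves": [[[0.0002,0.0025,0,-0.1424,0.0077,0,1],[0.0002,0.0025,0,-0.1424,0.0077,0,1],[0.0002,0.0025,0,-0.1424,0.0077,0,1],[0.0002,0.0025,0,-0.1424,0.0077,0,1],[0.0002,0.0025,0,-0.1424,0.0077,0,1],[0.0002,0.0025,0,-0.1424,0.0077,0,1],[0,0,0,0,0,0,1]]]}}

```text
clock: 30.3
eef_pos: [503.3, 54.0, 71.9]
tcp_rot: [-3.131, 0.592, 1.527]
contact_force: [-0.3, 1.2, -1.8]
opening: 0.998
grasp_force: 0.0
```

```bash
python3 - <<'E'
from p import *
c,h,a0,a1=place(0)
print(sense()['contact_force'])
go(np.array([503.8,27.7,61.5])-28*h,a0,flip=False,lab='regrip')
E
```

```text
[-0.25589235  1.22794568 -1.83399299]
regrip shift [ 0.002   0.0017 -0.0104] rot [-0.194  0.001 -0.004] min rows 1.3 q [ 0.43  0.58  1.91 -0.6   1.05  0.88] t 30.3
```

>>> {"method": "send_rows", "body": {"moves": [[[0.001,0.001,-0.005,-0.1,0,-0.002,1],[0.001,0.0007,-0.0054,-0.094,0,-0.002,1],[0,0,0,0,0,0,1],[0,0,0,0,0,0,-1],[0,0,0,0,0,0,-1],[0,0,0,0,0,0,-1],[0,0,0,0,0,0,-1],[0,0,0,0,0,0,-1]]]}}

```text
clock: 31.1
eef_pos: [505.4, 52.5, 63.3]
tcp_rot: [3.138, 0.782, 1.509]
contact_force: [0.8, 0.8, 6.9]
opening: 0.592
grasp_force: 63.3
```

>>> {"method": "send_rows", "body": {"moves": [[[0,0,0.01,0,0,0,-1],[0,0,0.03,0,0,0,-1],[0,0,0.03,0,0,0,-1],[0,0,0,0,0,0,-1]]]}}

```text
clock: 31.5
eef_pos: [506.6, 53.5, 135.6]
tcp_rot: [3.133, 0.779, 1.506]
contact_force: [0.7, 0.3, -2.1]
opening: 0.594
grasp_force: 62.9
```

```bash
python3 - <<'E'
from p import *
c,h,a0,a1=place(0)
s=sense();print(c,s['eef_pos'],s['contact_force'])
go(c+6*h+[0,0,130],a1,flip=False,lab='flip')
E
```

```text
[504.  42.   0.] [506.57414742  53.50502763 135.56316966] [ 0.68843934  0.26187772 -2.05980747]
flip shift [-0.0029 -0.0175 -0.0056] rot [ 1.562 -0.083  0.008] min rows 10.8 q [ 0.5   0.56  1.85 -0.68  1.28  0.94] t 31.5
```

>>> {"method": "send_rows", "body": {"moves": [[[-0.0003,-0.0016,0,0.142,-0.0076,0.0007,-1],[-0.0003,-0.0016,0,0.142,-0.0076,0.0007,-1],[-0.0003,-0.0016,0,0.142,-0.0076,0.0007,-1],[-0.0003,-0.0016,0,0.142,-0.0076,0.0007,-1],[-0.0003,-0.0016,0,0.142,-0.0076,0.0007,-1],[-0.0003,-0.0016,0,0.142,-0.0076,0.0007,-1],[-0.0003,-0.0016,0,0.142,-0.0076,0.0007,-1],[-0.0003,-0.0016,0,0.142,-0.0076,0.0007,-1],[-0.0003,-0.0016,0,0.142,-0.0076,0.0007,-1],[-0.0003,-0.0016,0,0.142,-0.0076,0.0007,-1]]]}}

```text
clock: 32.5
eef_pos: [502.5, 36.3, 132.9]
tcp_rot: [3.138, -0.64, 1.521]
contact_force: [-1.2, 0.4, -1.9]
opening: 0.593
grasp_force: 62.9
```

>>> {"method": "send_rows", "body": {"moves": [[[-0.0001,-0.0016,-0.02,0.142,-0.0077,0,-1],[0,0,-0.035,0,0,0,-1],[0,0,0,0,0,0,-1]]]}}

```text
clock: 32.8
eef_pos: [499.4, 34.8, 73.3]
tcp_rot: [-3.131, -0.777, 1.511]
contact_force: [-0.6, 1.1, -1.5]
opening: 0.594
grasp_force: 63.1
```

```bash
python3 - <<'E'
from p import *
c,h,a0,a1=place(0)
s=sense();print(s['opening'],s['contact_force'])
go(c+6*h+[0,0,46],a1,flip=False,lab='down')
E
```

```text
0.5935168945634542 [-0.6000084   1.14639854 -1.51000464]
down shift [ 0.0043  0.0012 -0.0273] rot [ 0.008 -0.008 -0.002] min rows 0.6 q [-0.38  0.61  2.    0.87  1.05 -0.97] t 32.8
```

>>> {"method": "send_rows", "body": {"moves": [[[0.002,0.001,-0.014,0.008,-0.008,-0.002,-1],[0.001,0,-0.013,0,0,0,-1],[0,0,0,0,0,0,-1]]]}}

```text
clock: 33.1
eef_pos: [504.5, 36.8, 49.8]
tcp_rot: [3.133, -0.784, 1.525]
contact_force: [-0.3, -0.2, -2.0]
opening: 0.591
grasp_force: 63.2
```

>>> {"method": "send_rows", "body": {"moves": [[[0,0,-0.002,0,0,0,-1],[0,0,0,0,0,0,-1]]]}}

```text
clock: 33.3
eef_pos: [505.1, 36.6, 48.8]
tcp_rot: [3.131, -0.785, 1.527]
contact_force: [0.5, -0.1, -1.4]
opening: 0.589
grasp_force: 63.2
```

>>> {"method": "send_rows", "body": {"moves": [[[0,0,-0.002,0,0,0,-1],[0,0,0,0,0,0,-1]]]}}

```text
clock: 33.5
eef_pos: [504.9, 36.4, 46.4]
tcp_rot: [3.131, -0.785, 1.526]
contact_force: [0.2, -0.1, -1.4]
opening: 0.592
grasp_force: 63.2
```

>>> {"method": "send_rows", "body": {"moves": [[[0,0,-0.002,0,0,0,-1],[0,0,0,0,0,0,-1]]]}}

```text
clock: 33.7
eef_pos: [504.7, 36.4, 44.0]
tcp_rot: [3.132, -0.785, 1.525]
contact_force: [0.1, -0.7, -1.7]
opening: 0.592
grasp_force: 63.2
```

>>> {"method": "send_rows", "body": {"moves": [[[0,0,-0.0015,0,0,0,-1],[0,0,0,0,0,0,-1]]]}}

```text
clock: 33.9
eef_pos: [504.8, 36.4, 42.5]
tcp_rot: [3.132, -0.785, 1.525]
contact_force: [0.2, 0.1, -2.0]
opening: 0.594
grasp_force: 63.4
```

>>> {"method": "send_rows", "body": {"moves": [[[0,0,-0.0015,0,0,0,-1],[0,0,0,0,0,0,-1]]]}}

```text
clock: 34.1
eef_pos: [504.9, 36.6, 42.2]
tcp_rot: [3.132, -0.787, 1.526]
contact_force: [-1.0, -3.0, 10.6]
opening: 0.591
grasp_force: 64.5
```

>>> {"method": "send_rows", "body": {"moves": [[[0,0,0.001,0,0,0,-1],[0,0,0,0,0,0,1],[0,0,0,0,0,0,1],[0,0,0,0,0,0,1],[0,0,0,0,0,0,1],[-0.001,-0.02,0.02,0,0,0,1],[-0.001,-0.03,0.03,0,0,0,1],[-0.001,-0.03,0.03,0,0,0,1],[0,-0.03,0.03,-0.1,0,0,1]]]}}

```text
clock: 35.0
eef_pos: [500.9, -75.5, 151.7]
tcp_rot: [3.13, -0.685, 1.525]
contact_force: [1.1, 0.2, -0.1]
opening: 0.999
grasp_force: 0.0
```

```bash
python3 - <<'E'
from p import *; from m import *
go([508,-383,200],tool(DN,ud(31.5-90)),flip=False,lab='above C')
E
```

```text
above C shift [ 0.0071 -0.3075  0.0483] rot [-0.607  0.372 -0.931] min rows 8.1 q [-0.53  0.48  1.89  0.65  1.2  -0.85] t 35.0
```

>>> {"method": "send_rows", "body": {"moves": [[[0.0008,-0.034,0.0054,-0.0675,0.0413,-0.1034,1],[0.0008,-0.034,0.0054,-0.0675,0.0413,-0.1034,1],[0.0008,-0.034,0.0054,-0.0675,0.0413,-0.1034,1],[0.0008,-0.034,0.0054,-0.0675,0.0413,-0.1034,1],[0.0008,-0.034,0.0054,-0.0675,0.0413,-0.1034,1],[0.0008,-0.034,0.0054,-0.0675,0.0413,-0.1034,1],[0.0008,-0.034,0.0054,-0.0675,0.0413,-0.1034,1],[0.0008,-0.034,0.0054,-0.0675,0.0413,-0.1034,1],[0.0008,-0.034,0.0054,-0.0675,0.0413,-0.1034,1],[0,0,0,0,0,0,1]]]}}

```text
clock: 36.0
eef_pos: [510.1, -382.1, 201.7]
tcp_rot: [3.136, 0.002, 0.551]
contact_force: [0.2, 1.5, 0.2]
opening: 1.003
grasp_force: 0.0
```

```bash
python3 - <<'E'
from m import *
from p import *
f=wgrab('w7.png')
for r in wrects(f): print(r)
cov((508,-384),31.5)
f=grab('top','t7.png'); print(board(f))
im=f['img'][150:262,215:350,::-1]; cv2.imwrite('pics/t7c.png',cv2.resize(im,None,fx=5.5,fy=5.3,interpolation=cv2.INTER_CUBIC))
E
```

```text
(array([322., 225.]), ((510.8878479003906, -383.7825622558594), (76.16033172607422, 51.82875061035156), 31.343406677246094))
(array([513., 224.]), ((590.266357421875, -531.9483642578125), (152.8955535888672, 43.88705062866211), 1.1728343963623047))
above shift [-0.0014 -0.004  -0.0508] rot [ 0.001  0.001 -0.005] min rows 1.1 q [-0.64  0.41  1.65 -0.    1.07  0.37] t 36.05
pre shift [ 0.0442  0.024  -0.1293] rot [-0.411  0.67  -0.005] min rows 5.4 q [-0.64  0.41  1.65 -0.    1.07  0.37] t 36.05
pick shift [ 0.002  -0.0019 -0.1788] rot [-0.411  0.67  -0.005] min rows 5.4 q [-0.64  0.41  1.65 -0.    1.07  0.37] t 36.05
[((503.9076843261719, 43.07959747314453), (262.41949462890625, 98.38378143310547), 86.50350952148438)]
```

View pics/t7c.png

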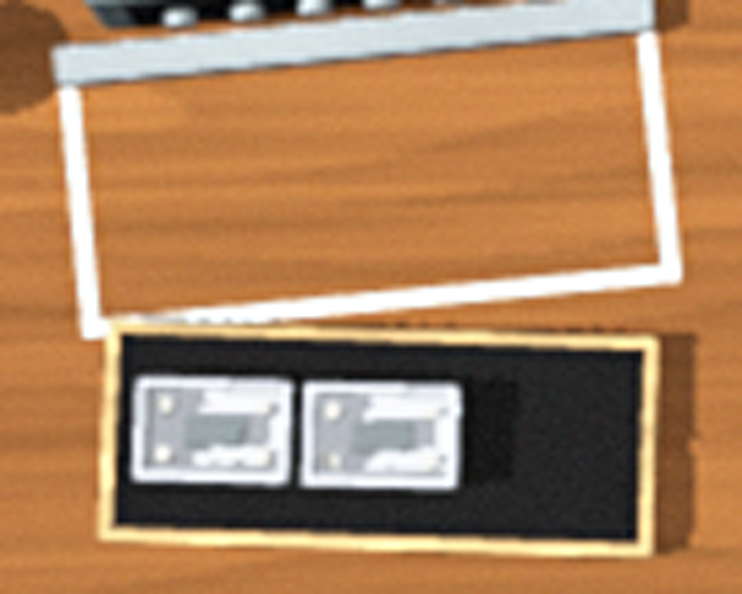

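The crop shows both covers open side up, side by side on the board, which hasn't moved. Cover C is next.

>>> {"method": "send_rows", "body": {"moves": [[[0.0078,0.004,-0.0215,-0.069,0.112,-0.001,1],[0.0078,0.004,-0.0215,-0.069,0.112,-0.001,1],[0.0078,0.004,-0.0215,-0.069,0.112,-0.001,1],[0.0078,0.004,-0.0215,-0.069,0.112,-0.001,1],[0.0078,0.004,-0.0215,-0.069,0.112,-0.001,1],[0.0078,0.004,-0.0215,-0.069,0.112,-0.001,1],[0,0,0,0,0,0,1],[0,0,0,0,0,0,1]]]}}

```text
clock: 36.9
eef_pos: [554.8, -354.2, 69.5]
tcp_rot: [-3.137, 0.79, 0.554]
contact_force: [-0.3, 0.3, 1.0]
opening: 0.999
grasp_force: 0.0
```

```bash
python3 - <<'E'
from p import *
cov((510.9,-383.8),31.3)
E
```

```text
above shift [-0.0439 -0.0296  0.0805] rot [ 0.409 -0.676 -0.006] min rows 5.5 q [-0.3   0.88  1.36 -0.57  1.5   0.94] t 36.9
pre shift [ 0.0018 -0.0018  0.002 ] rot [-0.    -0.006 -0.004] min rows 0.1 q [-0.3   0.88  1.36 -0.57  1.5   0.94] t 36.9
pick shift [-0.0405 -0.0275 -0.0475] rot [-0.    -0.006 -0.004] min rows 1.5 q [-0.3   0.88  1.36 -0.57  1.5   0.94] t 36.9
```

>>> {"method": "send_rows", "body": {"moves": [[[-0.013,-0.009,-0.015,0,-0.006,-0.004,1],[-0.014,-0.009,-0.015,0,0,0,1],[-0.0135,-0.0095,-0.013,0,0,0,1],[0,0,0,0,0,0,1],[0,0,0,0,0,0,1]]]}}

```text
clock: 37.4
eef_pos: [515.6, -384.0, 31.5]
tcp_rot: [3.132, 0.781, 0.536]
contact_force: [0.0, -0.5, -0.2]
opening: 0.999
grasp_force: 0.0
```

```bash
python3 - <<'E'
from p import *
print(sense()['contact_force']);cov((510.9,-383.8),31.3)
E
```

```text
[ 0.02881162 -0.53609163 -0.18010253]
above shift [-0.0047  0.0002  0.1185] rot [ 0.411 -0.665  0.006] min rows 5.4 q [-0.36  0.9   1.44 -0.6   1.39  0.97] t 37.4
pre shift [0.041 0.028 0.04 ] rot [0.004 0.007 0.003] min rows 1.4 q [-0.36  0.9   1.44 -0.6   1.39  0.97] t 37.4
pick shift [-0.0013  0.0023 -0.0095] rot [0.004 0.007 0.003] min rows 0.2 q [-0.36  0.9   1.44 -0.6   1.39  0.97] t 37.4
```

>>> {"method": "send_rows", "body": {"moves": [[[-0.0013,0.0023,-0.004,0.004,0.007,0.003,1],[0,0,-0.003,0,0,0,1],[0,0,0,0,0,0,1],[0,0,0,0,0,0,-1],[0,0,0,0,0,0,-1],[0,0,0,0,0,0,-1],[0,0,0,0,0,0,-1],[0,0,0,0,0,0,-1]]]}}

```text
clock: 38.2
eef_pos: [514.3, -380.8, 21.9]
tcp_rot: [-3.139, 0.788, 0.55]
contact_force: [1.8, 1.1, 2.8]
opening: 0.596
grasp_force: 62.6
```

```bash
python3 - <<'E'
from p import *
c,h,a0,a1=place(-87)
L=31.3;h0=ud(L+180);p=np.array(sense()['eef_pos']); e=np.array([510.9,-383.8,0]);print('along h',(p-e)@h0,'across',(p-e)@ud(L-90),p[2],sense()['opening'])
go(c+(p[2]-12)*h+[0,0,150],a1,flip=False,lab='stand above')
E
```

```text
along h -4.476871216376804 across -0.8185946085683939 21.919044613528033 0.5959285573830483
stand above shift [-0.0155  0.326   0.1281] rot [ 1.394 -0.834  0.753] min rows 12.3 q [-0.35  0.91  1.44 -0.6   1.38  0.97] t 38.2
```

>>> {"method": "send_rows", "body": {"moves": [[[0,0,0.02,0,0,0,-1],[0,0,0.04,0,0,0,-1],[0,0,0.04,0,0,0,-1],[0,0,0.028,0,0,0,-1],[-0.0012,0.0251,0,0.1072,-0.0642,0.0579,-1],[-0.0012,0.0251,0,0.1072,-0.0642,0.0579,-1],[-0.0012,0.0251,0,0.1072,-0.0642,0.0579,-1],[-0.0012,0.0251,0,0.1072,-0.0642,0.0579,-1],[-0.0012,0.0251,0,0.1072,-0.0642,0.0579,-1],[-0.0012,0.0251,0,0.1072,-0.0642,0.0579,-1]]]}}

```text
clock: 39.2
eef_pos: [506.8, -229.2, 151.5]
tcp_rot: [-2.939, 0.059, 1.007]
contact_force: [-0.5, 0.2, -1.1]
opening: 0.597
grasp_force: 62.5
```

>>> {"method": "send_rows", "body": {"moves": [[[-0.0012,0.0251,0,0.1072,-0.0642,0.0579,-1],[-0.0012,0.0251,0,0.1072,-0.0642,0.0579,-1],[-0.0012,0.0251,0,0.1072,-0.0642,0.0579,-1],[-0.0012,0.0251,0,0.1072,-0.0642,0.0579,-1],[-0.0012,0.0251,0,0.1072,-0.0642,0.0579,-1],[-0.0012,0.0251,0,0.1072,-0.0642,0.0579,-1],[-0.0012,0.0251,0,0.1072,-0.0642,0.0579,-1],[0,0,0,0,0,0,-1]]]}}

```text
clock: 40.0
eef_pos: [496.7, -53.4, 149.2]
tcp_rot: [-3.139, -0.789, 1.516]
contact_force: [0.6, -0.4, -1.3]
opening: 0.594
grasp_force: 62.6
```

```bash
python3 - <<'E'
from p import *; from m import *
c,h,a0,a1=place(-87)
go(c+10*h+[0,0,150],a1,flip=False,lab='stand above');go(c+10*h+[0,0,66],a1,flip=False,lab='stand')
s=sense();print(board(grab('top','t8.png')), s['grasp_force'],s['opening'],s['contact_force'])
E
```

```text
stand above shift [ 0.002  -0.0014  0.0008] rot [-0.003 -0.002 -0.001] min rows 0.1 q [-0.53  0.51  1.91  0.72  1.25 -0.9 ] t 40.0
stand shift [ 0.002  -0.0014 -0.0832] rot [-0.003 -0.002 -0.001] min rows 1.9 q [-0.53  0.51  1.91  0.72  1.25 -0.9 ] t 40.0
[((516.5358276367188, 17.050750732421875), (315.0077209472656, 136.99319458007812), 88.29635620117188)] 62.613296806812286 0.5943775843387518 [ 0.64398092 -0.35702467 -1.28219521]
```

>>> {"method": "send_rows", "body": {"moves": [[[0.001,0,-0.03,0,0,0,-1],[0,-0.001,-0.03,0,0,0,-1],[0,0,-0.022,0,0,0,-1],[0,0,0,0,0,0,-1],[0,0,0,0,0,0,-1]]]}}

```text
clock: 40.55
eef_pos: [500.0, -56.1, 68.6]
tcp_rot: [-3.141, -0.783, 1.516]
contact_force: [0.5, -0.2, -0.9]
opening: 0.597
grasp_force: 62.7
```

>>> {"method": "send_rows", "body": {"moves": [[[0,0,-0.002,0,0,0,-1],[0,0,0,0,0,0,-1]]]}}

```text
clock: 40.75
eef_pos: [500.0, -55.9, 66.7]
tcp_rot: [3.14, -0.784, 1.518]
contact_force: [0.3, 0.4, -1.0]
opening: 0.591
grasp_force: 62.7
```

>>> {"method": "send_rows", "body": {"moves": [[[0,0,-0.002,0,0,0,-1],[0,0,0,0,0,0,-1]]]}}

```text
clock: 40.95
eef_pos: [499.5, -55.6, 64.0]
tcp_rot: [3.141, -0.785, 1.517]
contact_force: [-0.3, 0.2, -1.9]
opening: 0.597
grasp_force: 62.7
```

>>> {"method": "send_rows", "body": {"moves": [[[0,0,-0.002,0,0,0,-1],[0,0,0,0,0,0,-1]]]}}

```text
clock: 41.15
eef_pos: [499.6, -55.4, 62.0]
tcp_rot: [3.141, -0.786, 1.516]
contact_force: [0.1, -0.5, 2.7]
opening: 0.6
grasp_force: 62.9
```

>>> {"method": "send_rows", "body": {"moves": [[[0,0,-0.001,0,0,0,-1],[0,0,0,0,0,0,-1]]]}}

```text
clock: 41.35
eef_pos: [499.6, -55.4, 61.9]
tcp_rot: [3.141, -0.787, 1.517]
contact_force: [-2.4, -3.5, 12.3]
opening: 0.592
grasp_force: 64.0
```

>>> {"method": "send_rows", "body": {"moves": [[[0,0,-0.001,0,0,0,-1],[0,0,0,0,0,0,-1]]]}}

```text
clock: 41.55
eef_pos: [499.6, -55.4, 61.8]
tcp_rot: [3.141, -0.788, 1.517]
contact_force: [-4.2, -5.5, 22.0]
opening: 0.593
grasp_force: 64.9
```

>>> {"method": "send_rows", "body": {"moves": [[[0,0,0.0015,0,0,0,-1],[0,0,0,0,0,0,1],[0,0,0,0,0,0,1],[0,0,0,0,0,0,1],[0,0,0,0,0,0,1],[0,0,0.007,-0.02,0,0,1],[0.0002,0.0022,0.006,-0.1424,0.0077,0,1],[0.0002,0.0022,0,-0.1424,0.0077,0,1],[0.0002,0.0022,0,-0.1424,0.0077,0,1],[0.0002,0.0022,0,-0.1424,0.0077,0,1]]]}}

```text
clock: 42.55
eef_pos: [501.2, -46.9, 75.8]
tcp_rot: [3.136, -0.189, 1.517]
contact_force: [-1.1, -0.1, -0.8]
opening: 1.002
grasp_force: 0.0
```

>>> {"method": "send_rows", "body": {"moves": [[[0.0002,0.0022,0,-0.1424,0.0077,0,1],[0.0002,0.0022,0,-0.1424,0.0077,0,1],[0.0002,0.0022,0,-0.1424,0.0077,0,1],[0.0002,0.0022,0,-0.1424,0.0077,0,1],[0.0002,0.0022,0,-0.1424,0.0077,0,1],[0.0002,0.0022,0,-0.1424,0.0077,0,1],[0,0,0,0,0,0,1]]]}}

```text
clock: 43.25
eef_pos: [499.3, -31.9, 72.3]
tcp_rot: [-3.132, 0.6, 1.522]
contact_force: [-0.2, 0.7, -0.8]
opening: 1.002
grasp_force: 0.0
```

```bash
python3 - <<'E'
from p import *
c,h,a0,a1=place(0)
print(sense()['contact_force'])
go(np.array([499.6,-55.4,61.5])-24*h,a0,flip=False,lab='regrip')
E
```

```text
[-0.21272916  0.70956261 -0.75750529]
regrip shift [ 0.0016  0.0004 -0.0108] rot [-0.186  0.002  0.001] min rows 1.3 q [ 0.29  0.55  1.98 -0.7   0.97  0.84] t 43.25
```

>>> {"method": "send_rows", "body": {"moves": [[[0.001,0.001,-0.005,-0.1,0,0,1],[0.0006,0.0005,-0.0055,-0.087,0.001,0,1],[0,0,0,0,0,0,1],[0,0,0,0,0,0,-1],[0,0,0,0,0,0,-1],[0,0,0,0,0,0,-1],[0,0,0,0,0,0,-1],[0,0,0,0,0,0,-1]]]}}

```text
clock: 44.05
eef_pos: [500.9, -33.5, 63.4]
tcp_rot: [3.137, 0.783, 1.508]
contact_force: [-0.3, -0.0, 7.0]
opening: 0.59
grasp_force: 63.3
```

>>> {"method": "send_rows", "body": {"moves": [[[0,0,0.01,0,0,0,-1],[0,0,0.03,0,0,0,-1],[0,0,0.03,0,0,0,-1],[0,0,0,0,0,0,-1]]]}}

```text
clock: 44.45
eef_pos: [502.1, -32.6, 135.7]
tcp_rot: [3.132, 0.781, 1.505]
contact_force: [0.8, 0.1, -1.0]
opening: 0.592
grasp_force: 62.8
```

```bash
python3 - <<'E'
from p import *
c,h,a0,a1=place(-87)
s=sense();print(c,s['eef_pos'],s['contact_force'])
go(c+6*h+[0,0,130],a1,flip=False,lab='flip')
E
```

```text
[499.29514327 -44.87269032   0.        ] [502.07658513 -32.61949967 135.71010903] [ 0.76845815  0.11273673 -0.99074339]
flip shift [-0.0031 -0.0182 -0.0057] rot [ 1.564 -0.083  0.009] min rows 10.8 q [ 0.36  0.52  1.94 -0.77  1.19  0.91] t 44.45
```

>>> {"method": "send_rows", "body": {"moves": [[[-0.0003,-0.0017,0,0.142,-0.0076,0.0008,-1],[-0.0003,-0.0017,0,0.142,-0.0076,0.0008,-1],[-0.0003,-0.0017,0,0.142,-0.0076,0.0008,-1],[-0.0003,-0.0017,0,0.142,-0.0076,0.0008,-1],[-0.0003,-0.0017,0,0.142,-0.0076,0.0008,-1],[-0.0003,-0.0017,0,0.142,-0.0076,0.0008,-1],[-0.0003,-0.0017,0,0.142,-0.0076,0.0008,-1],[-0.0003,-0.0017,0,0.142,-0.0076,0.0008,-1],[-0.0003,-0.0017,0,0.142,-0.0076,0.0008,-1],[-0.0003,-0.0017,0,0.142,-0.0076,0.0008,-1]]]}}

```text
clock: 45.45
eef_pos: [498.0, -50.8, 133.1]
tcp_rot: [3.138, -0.641, 1.521]
contact_force: [-1.0, -0.5, -2.0]
opening: 0.593
grasp_force: 62.8
```

>>> {"method": "send_rows", "body": {"moves": [[[-0.0001,-0.0017,-0.02,0.142,-0.0077,0,-1],[0,0,-0.035,0,0,0,-1],[0,0,0,0,0,0,-1]]]}}

```text
clock: 45.75
eef_pos: [495.0, -51.8, 73.5]
tcp_rot: [-3.132, -0.779, 1.511]
contact_force: [-0.0, 0.4, -0.8]
opening: 0.591
grasp_force: 62.7
```

```bash
python3 - <<'E'
from p import *
c,h,a0,a1=place(-87)
s=sense();print(s['opening'],s['contact_force'])
go(c+6*h+[0,0,46],a1,flip=False,lab='down')
E
```

```text
0.5913597333325935 [-0.01682336  0.44771283 -0.75096485]
down shift [ 0.0039  0.001  -0.0275] rot [ 0.006 -0.007 -0.001] min rows 0.6 q [-0.53  0.64  1.92  0.75  1.14 -1.  ] t 45.75
```

>>> {"method": "send_rows", "body": {"moves": [[[0.002,0.001,-0.014,0.006,-0.007,-0.001,-1],[0.001,0,-0.015,0,0,0,-1],[0,0,0,0,0,0,-1],[0,0,0,0,0,0,-1]]]}}

```text
clock: 46.15
eef_pos: [500.6, -50.2, 48.8]
tcp_rot: [3.132, -0.784, 1.527]
contact_force: [0.4, 0.1, -1.1]
opening: 0.588
grasp_force: 62.8
```

>>> {"method": "send_rows", "body": {"moves": [[[0,0,-0.002,0,0,0,-1],[0,0,0,0,0,0,-1]]]}}

```text
clock: 46.35
eef_pos: [500.6, -50.6, 46.8]
tcp_rot: [3.131, -0.783, 1.527]
contact_force: [-0.2, -0.5, -1.6]
opening: 0.591
grasp_force: 62.8
```

>>> {"method": "send_rows", "body": {"moves": [[[0,0,-0.002,0,0,0,-1],[0,0,0,0,0,0,-1]]]}}

```text
clock: 46.55
eef_pos: [500.4, -50.7, 44.4]
tcp_rot: [3.132, -0.784, 1.526]
contact_force: [0.3, 0.4, -1.2]
opening: 0.591
grasp_force: 62.8
```

>>> {"method": "send_rows", "body": {"moves": [[[0,0,-0.0015,0,0,0,-1],[0,0,0,0,0,0,-1]]]}}

```text
clock: 46.75
eef_pos: [500.5, -50.7, 43.3]
tcp_rot: [3.132, -0.785, 1.526]
contact_force: [-0.8, -2.1, 4.4]
opening: 0.596
grasp_force: 63.2
```

>>> {"method": "send_rows", "body": {"moves": [[[0,0,-0.001,0,0,0,-1],[0,0,0,0,0,0,-1]]]}}

```text
clock: 46.95
eef_pos: [500.5, -50.7, 43.2]
tcp_rot: [3.132, -0.786, 1.526]
contact_force: [-2.7, -5.2, 14.5]
opening: 0.595
grasp_force: 64.4
```

>>> {"method": "send_rows", "body": {"moves": [[[0,0,-0.001,0,0,0,-1],[0,0,0,0,0,0,-1]]]}}

```text
clock: 47.15
eef_pos: [500.5, -50.7, 43.1]
tcp_rot: [3.132, -0.787, 1.527]
contact_force: [-4.3, -8.5, 23.4]
opening: 0.587
grasp_force: 65.5
```

Contact. I'll release and withdraw, then look.

>>> {"method": "send_rows", "body": {"moves": [[[0,0,0.002,0,0,0,-1],[0,0,0,0,0,0,1],[0,0,0,0,0,0,1],[0,0,0,0,0,0,1],[0,0,0,0,0,0,1],[-0.001,-0.02,0.02,0,0,0,1],[-0.001,-0.03,0.03,0,0,0,1],[-0.001,-0.03,0.03,0,0,0,1],[-0.01,-0.03,0.03,-0.1,0,0,1],[-0.02,-0.03,0.03,-0.1,0,0,1]]]}}

```text
clock: 48.15
eef_pos: [467.6, -192.5, 183.4]
tcp_rot: [3.122, -0.58, 1.531]
contact_force: [-0.0, 0.7, -0.1]
opening: 1.0
grasp_force: 0.0
```

```bash
python3 - <<'E'
from p import *; from m import *
f=grab('top','t9.png'); print(board(f)); s=sense(); print(s['eef_pos'],s['qpos'])
for r in rects(f,z=42,roi=(230,210,340,256)): print(r)
im=f['img'][150:262,215:350,::-1]; cv2.imwrite('pics/t9c.png',cv2.resize(im,None,fx=5.5,fy=5.3,interpolation=cv2.INTER_CUBIC))
go([400,42,120],tool(DN,ud(-93.1)),flip=False,lab='y1');go([400,42,120],tool(DN,ud(86.9)),flip=False,lab='y2')
E
```

```text
[((466.4739685058594, 45.222633361816406), (262.13134765625, 23.39549446105957), 86.50669860839844), ((543.6419067382812, 41.72362518310547), (260.2939758300781, 19.505504608154297), 86.44624328613281)]
[ 466.96813373 -196.19960758  188.93083606] [-0.69013032  0.41880734  1.81363403  0.47956817  1.29232634 -0.87154017]
(array([316., 232.]), ((499.0957336425781, -46.23493194580078), (74.03779602050781, 52.14018249511719), 88.29712677001953))
(array([284., 232.]), ((504.40289306640625, 40.013206481933594), (76.8046646118164, 52.14833068847656), 88.2989730834961))
(array([253., 231.]), ((508.29827880859375, 124.81684875488281), (76.951416015625, 54.89570999145508), 88.2991714477539))
y1 shift [-0.067   0.2382 -0.0689] rot [-0.405  0.486 -1.535] min rows 11.4 q [-0.69  0.42  1.81  0.48  1.29 -0.87] t 48.2
y2 shift [-0.067   0.2382 -0.0689] rot [-0.484 -0.404  1.514] min rows 11.3 q [-0.69  0.42  1.81  0.48  1.29 -0.87] t 48.2
```

View pics/t9c.png

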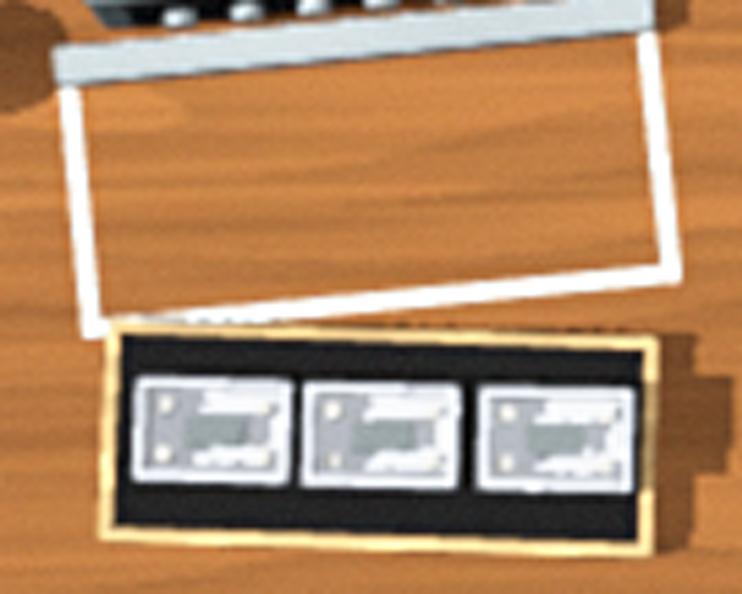

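All three covers lie flat in a row, open side up. I'll push the board by its near edge with both open fingertips spread along the edge.

>>> {"method": "send_rows", "body": {"moves": [[[-0.0056,0.0198,-0.0057,-0.0403,-0.0337,0.1262,1],[-0.0056,0.0198,-0.0057,-0.0403,-0.0337,0.1262,1],[-0.0056,0.0198,-0.0057,-0.0403,-0.0337,0.1262,1],[-0.0056,0.0198,-0.0057,-0.0403,-0.0337,0.1262,1],[-0.0056,0.0198,-0.0057,-0.0403,-0.0337,0.1262,1],[-0.0056,0.0198,-0.0057,-0.0403,-0.0337,0.1262,1],[-0.0056,0.0198,-0.0057,-0.0403,-0.0337,0.1262,1],[-0.0056,0.0198,-0.0057,-0.0403,-0.0337,0.1262,1],[-0.0056,0.0198,-0.0057,-0.0403,-0.0337,0.1262,1],[-0.0056,0.0198,-0.0057,-0.0403,-0.0337,0.1262,1]]]}}

```text
clock: 49.2
eef_pos: [411.2, 8.3, 125.6]
tcp_rot: [3.08, -0.094, 2.842]
contact_force: [0.2, 1.1, 0.1]
opening: 1.001
grasp_force: 0.0
```

>>> {"method": "send_rows", "body": {"moves": [[[-0.0056,0.0198,-0.0057,-0.0403,-0.0337,0.1262,1],[-0.0056,0.0198,-0.0057,-0.0403,-0.0337,0.1262,1],[0,0,0,0,0,0,1],[0,0,0,0,0,0,1]]]}}

```text
clock: 49.6
eef_pos: [399.9, 47.5, 114.4]
tcp_rot: [-3.137, -0.016, 3.086]
contact_force: [0.5, -0.3, -0.0]
opening: 0.999
grasp_force: 0.0
```

```bash
python3 - <<'E'
from p import *
go([400,43,30],tool(DN,ud(86.6)),flip=False,lab='low')
E
```

```text
low shift [ 0.0001 -0.0045 -0.0844] rot [ 0.004 -0.016 -0.004] min rows 1.9 q [ 0.12  0.22  2.2  -0.    0.74 -1.4 ] t 49.6
```

>>> {"method": "send_rows", "body": {"moves": [[[0,-0.0045,-0.03,0.004,-0.016,-0.004,1],[0,0,-0.035,0,0,0,1],[0,0,-0.025,0,0,0,1],[0,0,0,0,0,0,1],[0,0,0,0,0,0,1]]]}}

```text
clock: 50.1
eef_pos: [400.4, 41.7, 24.5]
tcp_rot: [3.141, -0.001, 3.079]
contact_force: [0.7, -0.4, -0.2]
opening: 1.004
grasp_force: 0.0
```

>>> {"method": "send_rows", "body": {"moves": [[[0,0,-0.004,0,0,0,1],[0,0,-0.004,0,0,0,1],[0,0,0,0,0,0,1]]]}}

```text
clock: 50.4
eef_pos: [400.6, 42.5, 16.8]
tcp_rot: [3.141, 0.002, 3.081]
contact_force: [-0.8, 0.2, 0.1]
opening: 1.0
grasp_force: 0.0
```

>>> {"method": "send_rows", "body": {"moves": [[[0,0,-0.003,0,0,0,1],[0,0,0,0,0,0,1]]]}}

```text
clock: 50.6
eef_pos: [400.2, 42.5, 13.4]
tcp_rot: [3.141, 0.001, 3.082]
contact_force: [0.5, 0.6, 0.0]
opening: 0.999
grasp_force: 0.0
```

>>> {"method": "send_rows", "body": {"moves": [[[0,0.001,-0.002,0,0,0,1],[0,0,-0.002,0,0,0,1],[0.01,0.002,0,0,0,0,1],[0.01,0.002,0,0,0,0,1],[0,0,0,0,0,0,1]]]}}

```text
clock: 51.1
eef_pos: [422.9, 47.9, 9.7]
tcp_rot: [3.141, 0.004, 3.082]
contact_force: [0.8, -0.7, -0.3]
opening: 1.002
grasp_force: 0.0
```

>>> {"method": "send_rows", "body": {"moves": [[[0.004,0,0,0,0,0,1],[0.004,0,0,0,0,0,1],[0.004,0,0,0,0,0,1],[0.004,0,0,0,0,0,1],[0,0,0,0,0,0,1]]]}}

```text
clock: 51.6
eef_pos: [436.6, 47.4, 9.4]
tcp_rot: [3.141, 0.001, 3.081]
contact_force: [-0.1, -0.6, -0.4]
opening: 1.005
grasp_force: 0.0
```

>>> {"method": "send_rows", "body": {"moves": [[[0.004,0,0,0,0,0,1],[0.004,0,0,0,0,0,1],[0.004,0,0,0,0,0,1],[0,0,0,0,0,0,1]]]}}

```text
clock: 52.0
eef_pos: [447.0, 47.3, 9.1]
tcp_rot: [-3.141, -0.002, 3.081]
contact_force: [-3.3, 0.2, -0.7]
opening: 0.998
grasp_force: 2.0
```

```bash
cat >> m.py <<'E'
def cov3(f,roi=(215,150,345,256),z=42): 
    return [(np.round(r[1][0],1),np.round(r[1][1]),round(r[1][2],1)) for r in rects(f,z=z,roi=roi) if r[1][1][0]<100 and r[1][1][1]<100]
E
python3 - <<'E'
from m import *
f=grab('top','t10.png'); print(cov3(f)); print([tuple(np.round(np.ravel(b[0]))) +tuple(np.round(b[1]))+(round(b[2],1),) for b in board(f)])
s=sense();print(s['eef_pos'],s['contact_force'])
E
```

```text
[(array([510.1, -46.6]), array([74., 52.]), 88.3)]
[(np.float64(555.0), np.float64(41.0), np.float64(260.0), np.float64(19.0), 86.4)]
[446.95783713  47.30255821   9.09105948] [-4.39820851 -0.76107269 -0.19017006]
```

Contact, and the board is moving squarely with the fingers. I'll carry on, turning gradually.

>>> {"method": "send_rows", "body": {"moves": [[[0.005,-0.0003,0,0,0,0.005,1],[0.005,-0.0003,0,0,0,0.005,1],[0.005,-0.0003,0,0,0,0.005,1],[0.005,-0.0003,0,0,0,0.005,1],[0.005,-0.0003,0,0,0,0.005,1],[0.005,-0.0003,0,0,0,0.005,1],[0.005,-0.0003,0,0,0,0.005,1],[0.005,-0.0003,0,0,0,0.005,1],[0.005,-0.0003,0,0,0,0.005,1],[0.005,-0.0003,0,0,0,0.005,1]]]}}

```text
clock: 53.05
eef_pos: [498.5, 44.4, 9.4]
tcp_rot: [3.141, 0.001, 3.132]
contact_force: [-4.0, -1.1, -1.8]
opening: 1.003
grasp_force: 1.6
```

>>> {"method": "send_rows", "body": {"moves": [[[0.005,-0.0003,0,0,0,0.006,1],[0.005,-0.0003,0,0,0,0.006,1],[0.005,-0.0003,0,0,0,0.006,1],[0.005,-0.0003,0,0,0,0.006,1],[0.005,-0.0003,0,0,0,0.006,1],[0.005,-0.0003,0,0,0,0.006,1],[0.005,-0.0003,0,0,0,0.006,1],[0.005,-0.0003,0,0,0,0.006,1],[0.004,-0.0003,0,0,0,0.006,1],[0,0,0,0,0,0,1]]]}}

```text
clock: 54.05
eef_pos: [543.4, 41.8, 9.6]
tcp_rot: [3.142, 0.003, -3.097]
contact_force: [-0.1, -0.0, -0.4]
opening: 1.001
grasp_force: 0.3
```

```bash
python3 - <<'E'
from m import *
f=grab('top','t11.png'); print(cov3(f,roi=(215,150,345,240))); print([tuple(np.round(np.ravel(b[0]))) +tuple(np.round(b[1]))+(round(b[2],1),) for b in board(f)])
s=sense();print(s['eef_pos'],s['tcp_rot'],s['contact_force'])
E
```

```text
[]
[(np.float64(651.0), np.float64(46.0), np.float64(18.0), np.float64(259.0), 2.5)]
[543.3920393   41.79541072   9.71171088] [ 3.14145505e+00  2.95051605e-03 -3.09769246e+00] [-0.65269058 -0.92278632 -0.5973534 ]
```

>>> {"method": "send_rows", "body": {"moves": [[[0.0045,-0.0004,0,0,0,0.003,1],[0.0045,-0.0004,0,0,0,0.003,1],[0.0045,-0.0004,0,0,0,0.003,1],[0.0045,-0.0004,0,0,0,0.003,1],[0.0045,-0.0004,0,0,0,0.003,1],[0.0045,-0.0004,0,0,0,0.003,1],[0.004,-0.0004,0,0,0,0.002,1],[0.003,-0.0003,0,0,0,0.001,1],[0,0,0,0,0,0,1]]]}}

```text
clock: 55.0
eef_pos: [576.0, 38.7, 9.5]
tcp_rot: [3.141, 0.0, -3.077]
contact_force: [-5.1, 0.3, 0.7]
opening: 0.995
grasp_force: 1.8
```

```bash
python3 - <<'E'
from m import *
f=grab('top','t12.png'); print([tuple(np.round(np.ravel(b[0]))) +tuple(np.round(b[1]))+(round(b[2],1),) for b in board(f)])
s=sense();print(s['eef_pos'],s['tcp_rot'],s['contact_force'])
E
```

```text
[]
[575.98131232  38.66623021   9.48617266] [ 3.14149136e+00  4.95123997e-04 -3.07659454e+00] [-3.34814769 -0.36949463  0.79123703]
```

>>> {"method": "send_rows", "body": {"moves": [[[0.0015,0,0,0,0,0,1],[0.001,0,0,0,0,0,1],[0,0,0,0,0,0,1],[-0.01,0,0,0,0,0,1],[-0.03,0,0,0,0,0,1],[-0.04,0,0.02,0,0,0,1],[-0.04,0,0.04,0,0,0,1],[-0.04,0.02,0.04,0,0,0,1],[-0.02,0.03,0.04,0,0,0,1],[0,0.04,0.03,0,0,0,1]]]}}

```text
clock: 56.05
eef_pos: [408.8, 122.7, 166.9]
tcp_rot: [-3.142, 0.001, -3.079]
contact_force: [1.2, 0.2, -0.1]
opening: 0.997
grasp_force: 0.0
```

```bash
python3 - <<'E'
from m import *
f=grab('top','t13.png'); print(cov3(f,roi=(228,155,338,215))); s=sense(); print(s['eef_pos'])
im=f['img']; hsv=cv2.cvtColor(im,cv2.COLOR_RGB2HSV)
m=(hsv[...,2]<60).astype(np.uint8); m[:155]=0;m[212:]=0;m[:,:225]=0;m[:,340:]=0
p=np.argwhere(cv2.morphologyEx(m,cv2.MORPH_OPEN,np.ones((3,3))))[:,::-1].astype(float)
print('rubber',cv2.minAreaRect(ray(f,p,18)[:,:2].astype(np.float32)))
cv2.imwrite('pics/t13c.png',cv2.resize(im[140:275,130:350,::-1],None,fx=3.6,fy=3.6,interpolation=cv2.INTER_CUBIC))
g=ud(5.3-1.57*0)
E
```

```text
[]
[413.37307431 128.87628417 171.52248437]
rubber ((645.2509765625, 42.89576721191406), (98.24568176269531, 261.8946533203125), 3.707852363586426)
```

View pics/t13c.png

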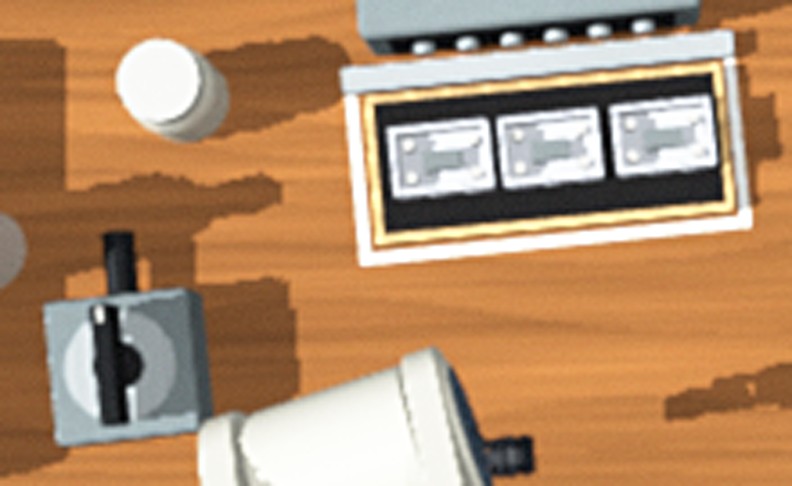

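The board is central in the outline, centre (645,43) at 3.7°, with all covers in place, and the handle is still off. Last step: turn the handle on.

```bash
python3 - <<'E'
from p import *
go([488.7,371,170],Ro.from_euler('xyz',[np.pi,0,-3.013]),flip=False)
E
```

```text
shift [ 0.0753  0.2421 -0.0015] rot [-0.005  0.01   0.065] min rows 5.6 q [ 0.3   0.15  2.11  0.    0.87 -1.34] t 56.1
```

>>> {"method": "send_rows", "body": {"moves": [[[0.01,0.034,0,0,0,0.01,1],[0.01,0.034,0,0,0,0.01,1],[0.01,0.034,0,0,0,0.01,1],[0.01,0.034,0,0,0,0.01,1],[0.01,0.034,0,0,0,0.01,1],[0.01,0.034,0,0,0,0.01,1],[0.015,0.038,0,0,0,0.006,1],[0,0,0,0,0,0,1],[0,0,0,0,0,0,1]]]}}

```text
clock: 57.0
eef_pos: [486.3, 365.7, 164.9]
tcp_rot: [3.141, 0.001, -3.01]
contact_force: [-0.1, -1.2, -1.0]
opening: 1.002
grasp_force: 0.0
```

```bash
python3 - <<'E'
from p import *
go([488.7,371,82],Ro.from_euler('xyz',[np.pi,0,-3.013]),flip=False)
E
```

```text
shift [ 0.0024  0.0053 -0.0829] rot [-0.     0.001 -0.003] min rows 1.8 q [ 0.64  0.42  1.74 -0.    0.98 -1.06] t 57.0
```

>>> {"method": "send_rows", "body": {"moves": [[[0.0024,0.0053,-0.025,0,0,0,1],[0,0,-0.03,0,0,0,1],[0,0,-0.027,0,0,0,1],[0,0,0,0,0,0,1],[0,0,0,0,0,0,-1],[0,0,0,0,0,0,-1],[0,0,0,0,0,0,-1],[0,0,0,0,0,0,-1],[0,0,0,0,0,0,-1],[0,0,0,0,0,0,-1]]], "grip_force": 50}}

```text
clock: 58.0
eef_pos: [489.1, 371.2, 84.3]
tcp_rot: [3.14, 0.002, -3.012]
contact_force: [-1.8, 0.7, 6.1]
opening: 0.179
grasp_force: 48.4
```

>>> {"method": "send_rows", "body": {"moves": [[[0,0,0,0,0,-0.14,-1],[0,0,0,0,0,-0.14,-1],[0,0,0,0,0,-0.14,-1],[0,0,0,0,0,-0.14,-1],[0,0,0,0,0,-0.14,-1],[0,0,0,0,0,-0.14,-1],[0,0,0,0,0,-0.14,-1],[0,0,0,0,0,-0.14,-1],[0,0,0,0,0,-0.14,-1],[0,0,0,0,0,-0.14,-1]]]}}

```text
clock: 59.0
eef_pos: [488.7, 370.2, 84.3]
tcp_rot: [-3.142, 0.001, 1.867]
contact_force: [-3.2, -2.1, 9.2]
opening: 0.175
grasp_force: 49.8
```

>>> {"method": "send_rows", "body": {"moves": [[[0,0,0,0,0,-0.1,-1],[0,0,0,0,0,-0.05,-1],[0,0,0,0,0,0,-1]]]}}

```text
clock: 59.3
eef_pos: [488.6, 370.2, 84.3]
tcp_rot: [-3.141, 0.001, 1.721]
contact_force: [-4.2, -3.5, 10.4]
opening: 0.176
grasp_force: 50.1
```

```bash
python3 - <<'E'
from h import *
s=sense(); print({k:np.round(s[k],3) for k in('eef_pos','tcp_rot','contact_force','wrist_torque','opening','grasp_force','qpos')})
E
```

```text
{'eef_pos': array([488.556, 370.202,  84.281]), 'tcp_rot': array([-3.141e+00,  1.000e-03,  1.721e+00]), 'contact_force': array([-4.231, -3.51 , 10.387]), 'wrist_torque': array([-0.736,  0.462, -0.065]), 'opening': np.float64(0.176), 'grasp_force': np.float64(50.082), 'qpos': array([ 6.470e-01,  5.270e-01,  1.779e+00, -1.000e-03,  8.360e-01,
        4.970e-01])}
```

>>> {"method": "send_rows", "body": {"moves": [[[0,0,0,0,0,-0.03,-1],[0,0,0,0,0,-0.01,-1],[0,0,0,0,0,0,-1],[0,0,0,0,0,0,1],[0,0,0,0,0,0,1],[0,0,0,0,0,0,1],[0,0,0,0,0,0,1],[0,0,0.03,0,0,0,1],[0,0,0.05,0,0,0,1],[0,0,0,0,0,0,1]]]}}

```text
clock: 60.3
eef_pos: [491.8, 372.8, 169.3]
tcp_rot: [3.133, -0.004, 1.682]
contact_force: [0.5, -0.1, 0.5]
opening: 1.0
grasp_force: 0.0
```

```bash
python3 - <<'E'
from h import *
f=wgrab('w14.png'); s=sense(); print(s['eef_pos'],s['tcp_rot'])
im=f['img']; q=proj(f,[[489,370,90.5]])[0]; print(q)
hsv=cv2.cvtColor(im,cv2.COLOR_RGB2HSV)
m=(hsv[...,2]<70).astype(np.uint8); k=np.zeros_like(m)
cv2.fillConvexPoly(k,proj(f,[[489+50*a,370+50*b,90] for a,b in((1,1),(1,-1),(-1,-1),(-1,1))]).astype(np.int32),1)
m*=k
c=max(cv2.findContours(m,cv2.RETR_EXTERNAL,cv2.CHAIN_APPROX_NONE)[0],key=cv2.contourArea)
w=ray(f,c[:,0].astype(float),90.5)[:,:2].astype(np.float32); print(cv2.minAreaRect(w))
t=grab('top'); hs=cv2.cvtColor(t['img'],cv2.COLOR_RGB2HSV); mm=(hs[...,2]<60).astype(np.uint8); mm[:155]=0;mm[212:]=0;mm[:,:225]=0;mm[:,340:]=0
p=np.argwhere(cv2.morphologyEx(mm,cv2.MORPH_OPEN,np.ones((3,3))))[:,::-1].astype(float)
print('rubber',cv2.minAreaRect(ray(t,p,18)[:,:2].astype(np.float32)))
E
```

```text
[490.69394386 371.92450145 166.63716172] [ 3.13587405e+00 -2.49728754e-03  1.68258361e+00]
[314.52030825 263.63546336]
((489.116943359375, 372.6043395996094), (29.256744384765625, 89.65128326416016), 7.048459529876709)
rubber ((644.8989868164062, 42.87141418457031), (99.19692993164062, 261.8629150390625), 3.686650037765503)
```

```bash
python3 -c "
from rig import *
print(sign_off())"
```

```text
the job is handed in; nothing more can be done
None
```

I turned the isolator off, set all three covers open side up in a row on the board, slid the board to within about 3 mm and square in the outline, turned the isolator back on, and handed the job in. No verdict came back.

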